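Pack the sample case dry and close it up

TASK

Pack the blue sample case for dispatch: hold the yellow cup up under the lip of the white chute, push the red tab of its gate aside with the cup and catch all four desiccant canisters as they slide out, letting none fall on the worktop. Put the cup with its canisters upright in the case, put every amber vial that stands between case and chute into the case too (before or after the cup, standing or lying), then shut the lid and last of all fold the latch down flat against the front. Leave the glass weighing bottle and the petri dish where they are.

Things in the scene. Friction and masses are not known exactly. Their poses are not given: they have to be found in the camera images.
- case: Blue sample case, fixed, 138x193x69 mm shut. Origin: centre of its underside on the worktop; x to the back (hinge side), y along its length to the left, z up. Inside x -0.059..0.060, y -0.092..0.092, undivided; floor 3 mm, wall tops 45 mm up; 62 mm of height when shut. Three vials fit in a row along y at x = 0.02, the cup in front of them with its tongue along y.
- case_lid (a joint): Lid angle: 0 shut, 1.83 open (starts at 1.72 to 1.83, leaning back past upright). Hinge along y at case x = 0.066, z = 0.046; 128 mm from hinge to front edge, 22 mm thick; open, the edge is 0.17 above the worktop at case x = 0.10 to 0.12. Takes about 1 N at the edge; stays where it is left while steeper than 1.0, below that sinks shut by itself in some 3 s.
- case_latch (a joint): Black latch at mid front of the lid: 0 folded flat on the front of the shut case, 1.57 straight out to the front (starts at 1.2 to 1.5, stays where left). Plate 30 mm wide (y), 24 long, 3 thick, hinged along y at case x = -0.066, z = 0.057 (lid shut); folded it spans x -0.069..-0.066, z 0.034..0.057. Under 3 N at its tip folds it down, more if done fast.
- dispenser: Fixed desiccant dispenser: white chute 32 mm wide, 150 long, tilted 35 degrees, on a post with a foot plate. Origin on the worktop below the chute's lip; x to the back, up along the chute; z up. Bed ends at z = 0.118 (lip), 4 mm thick; side walls rise 17 mm over it, reaching 0.21 at the back. Foot plate x 0.04..0.17, y -0.06..0.06; post x 0.08..0.105; free below the lip.
- catch_point (a point): Where the middle of the cup's rim belongs when the gate is open: 20 mm in front of the lip, in the middle of the chute (y = 0), z = 0.105, 13 mm below the lip. Canisters leave the lip to the front (dispenser -x) and land about here. Axes as the dispenser's.
- gate (a joint): Travel of the blue gate, m: 0 shut across the chute, grows as it is pushed left (dispenser +y), limit 0.045; a spring (0.4 N shut, 1.4 N at the limit) shuts it again. From about 0.030 on, the canisters slide out one after another within 1 s.
- gate_tab (a point): Middle of the right-hand (-y) face, the face to push, of the red tab hanging from the gate below the lip. Tab: dispenser x -0.038..0.002, z 0.081..0.117, 4 mm thick. Shut, its face is at dispenser y = -0.008; with the cup's rim at the catch point (wall 28 mm out) the gate is 0.036 open.
- canister_1: White drum-shaped desiccant canister with blue ends, 16 mm across, 14 mm high, 12 g; origin at its centre. Starts in the chute behind the gate; four in all.
- canister_2: White drum-shaped desiccant canister with blue ends, 16 mm across, 14 mm high, 12 g; origin at its centre. Starts in the chute behind the gate; four in all.
- canister_3: White drum-shaped desiccant canister with blue ends, 16 mm across, 14 mm high, 12 g; origin at its centre. Starts in the chute behind the gate; four in all.
- canister_4: White drum-shaped desiccant canister with blue ends, 16 mm across, 14 mm high, 12 g; origin at its centre. Starts in the chute behind the gate; four in all.
- cup_rim (a point): Centre of the mouth of the loose yellow cup, 45 mm above its underside: 56 mm outside diameter, 3 mm wall, inner floor 5 mm up, 90 g. It stands on a flat tongue (30 mm wide, 6 thick) that runs out along its -y axis to an upright grip tab; z up. At the start the tongue points to the robot's right (-y), up to 0.45 rad off.
- cup_grip (a point): Where to grip the cup, 46 mm above its underside, on the upright tab at the end of the tongue, 105 mm from the cup's axis along its -y. Tab: 10 mm thick along the cup's y (pinch it so), 30 mm wide along its x, 58 mm high; 72 mm free between tab and cup wall above the tongue. Axes as the cup's.
- vial_a_center (a point): Centre (29 mm up) of a loose amber screw-cap vial, 23 mm diameter, 58 mm high, 28 g, rolls little if it falls over; z along the vial to its cap. Stands on the worktop at the start; one to three are there, the others absent.
- vial_b_center (a point): Centre (29 mm up) of a loose amber screw-cap vial, 23 mm diameter, 58 mm high, 28 g, rolls little if it falls over; z along the vial to its cap. Stands on the worktop at the start; one to three are there, the others absent.
- vial_c_center (a point): Centre (29 mm up) of a loose amber screw-cap vial, 23 mm diameter, 58 mm high, 28 g, rolls little if it falls over; z along the vial to its cap. Stands on the worktop at the start; one to three are there, the others absent.
- weighing_bottle_center (a point): Centre (24 mm up) of a glass weighing bottle with lid, 47 mm diameter, 48 mm high, loose; a bystander to leave alone.
- dish: Petri dish, 67 mm diameter, 13 mm high, loose, origin at the centre of its underside; a bystander to leave alone.
Mind the look-alikes: they are no part of the job. Of the things that look like the part that bears cup_rim, the larger one is meant.

How it is judged:
By the outcome, as a careful person would: the job done as asked, in the order asked, and still so for the second after the job is handed in, with the robot touching nothing.
Of vial_a, vial_b, vial_c only 1 to 3 are there at a start; the rules pass over those that are not, and their reading is None.
At some moment in a run one of vial_a, vial_b, vial_c may be knocked a few centimetres aside while the robot is not near it.
It also fails if it takes over 210 s, if anything falls off the work surface, if the arm or the gripper's body presses on something with over 40 N, if the wrist force passes 120 N, or if a joint passes its speed limit or range.

ROBOT

A 6-joint arm with a two-finger parallel gripper is mounted at the origin on a cart in front of the work surface, level with it; the furniture and walls round the work are solid. World frame = base frame: x ahead of the robot, y to its left, z up, the work surface at z = 0. Lengths are in m, angles in rad, forces in N, time in s.
With the tool pointing down it reaches from about 0.35 to 0.775 m from the base axis. Payload 5.5 kg.
Tool frame: the origin (TCP) lies between the finger pads; the fingertips stand tip_reach ahead of it and the grasp point (between the pads) lies 8 mm behind it (tip_reach is the distance from the TCP to the fingertips, in m); y points along the fingers, z is the direction in which the jaws open and shut, and the axes are right-handed (so a half turn about y gives the same grasp; the last joint's range is limited). The gripper opens to 85 mm and grips with 20 to 120 N. Pads are 22 mm wide; open, the fingers measure 114 mm over their backs; the gripper's body (76 mm by 85 mm) begins 54 mm behind the grasp point. The pads swing forward as they close: fully open they stand 13 mm farther back than shut.
Start: joints at [1.184, 0.313, 0.046, 1.304, 0, 1.431], TCP at [0.14, 0.558, 0.242] pointing down, gripper open.
Joint ranges: [-2.76, 2.76], [-0.86, 1.69], [-1.03, 1.26], [-2.2, 2.34], [-1.47, 1.5], [-3.14, 3.14]. Speed limits (rad/s): [2.57, 2.57, 3.14, 3.14, 3.14, 3.14].

INTERFACE

Orientations are given as [roll, pitch, yaw] about the fixed x, y, z axes, in that order (R = Rz(yaw) Ry(pitch) Rx(roll)).
In Python, from rig import * gives the robot as it stands.
- The arm moves only by the shell command python3 -m inch 'ROWS' [FORCE]. ROWS is JSON, a list that holds one entry, the list of rows, each a list of 7 numbers: the turn, a rotation vector about the tool's x, y, z in degrees, then the shift along the tool's x, y, z in mm, then the opening in per cent of the stroke, from 0 (shut) to 100 (fully open). In form: [[[wx, wy, wz, x, y, z, claw], ...]]. A call has 1 to 20 rows; each row is the pose to reach, as a shift and turn from the pose commanded when the call began, along the tool's axes at that moment; what a row does not reach only later rows make up. A row lasts 1/12 s, in which the tool goes at most 41.7 mm and 7.16 degrees, less where a joint would pass 70% of its speed; a pose out of reach is approached as far as the arm can. A call with a gripper value outside its range is refused whole. The fingers move at their own pace and stop on an object; FORCE is the grip in N (left out, the last holds). Time passes only in rows, so rows that repeat a pose let the fingers close. It gives the time, the measured TCP pose, the force and the opening at its end, in the units of the state.
- state(): the state, without advancing time (a new reading comes with each control period).
- snapshot(name): name is "scene" or "side" or "wrist"; returns the picture (384x512x3 uint8, red, green, blue); there is no depth.
- camera_model(name): a dict with "fx", "fy", "cx", "cy" (pixels), "cam_to_world" (4x4, takes a point from camera to world coordinates); the wrist camera has in their place "T_tool_cam" (4x4, takes a point from camera to tool coordinates, whose origin is the TCP and whose axes are the tool frame's). Camera axes: x right, y down, z forward; pixel columns grow to the right and rows downward; lengths in m; the calibration is good to about 2 mm. The wrist camera is an equidistant fisheye: a pixel r from the principal point sees the ray r / f radians off the axis. A picture is of the moment at which its call begins: read the wrist's pose just before it. camera_model takes no time and is no camera call.
- finish_job(): hands the job in, once; it reports no verdict.
The state is a dict: "clock": time; "joint_pos": joint angles; "qd": joint speeds; "tau": joint torques, N m; "position": TCP position; "orientation": TCP orientation; "force": force on the tool from outside, world axes, zero at the start; "wrist_torque": the same for the moment, N m; "opening": finger opening in m.
Only numpy, scipy, OpenCV 4.12 (cv2) and the standard library are available. Lean on these libraries where they do the work, as an engineer would, in place of code of your own. Each camera call takes 0.05 s, during which the arm holds its last target.

## Working session

There is one attempt and no reset: what is moved stays moved. The work goes in short steps, Python scripts to look and compute and a shell command to move; the robot and the scene stay as the last step left them, time stands still between calls to the robot, and variables do not carry over. Pictures are saved under pics/ and viewed, and the job is handed in when it is done.

```bash
mkdir -p pics; ls; python3 - <<'E'
from rig import *
import cv2,json
print(state())
for n in ["scene","side","wrist"]:
    cm=camera_model(n); print(n,cm)
    im=snapshot(n); cv2.imwrite(f"pics/{n}0.png",im[:,:,::-1])
E
```

```text
pics
{'clock': 0.0, 'joint_pos': array([ 1.18436547e+00,  3.13999967e-01,  4.49448429e-02,  1.30361545e+00,
       -1.38565859e-05,  1.43120327e+00]), 'qd': array([-0.00160451, -0.00091039,  0.00010189,  0.00127571,  0.00201937,
        0.00197518]), 'tau': array([-2.24022392e-04, -4.80628610e+01,  2.98530883e+01,  1.94159296e-02,
       -1.58665426e-05,  2.99879886e-06]), 'position': array([0.14030834, 0.55708793, 0.24139516]), 'orientation': array([-1.57265427e+00,  2.47061234e-04, -2.46838014e-01]), 'force': array([0.26776459, 0.81952139, 0.16644444]), 'wrist_torque': array([0.01874587, 0.05639994, 0.07890435]), 'opening': 0.08565899057045125}
scene {'fx': 425.0685478062875, 'fy': 425.0685478062875, 'cx': 255.62512098412824, 'cy': 195.63860006929548, 'cam_to_world': array([[-0.47593121, -0.68886625,  0.54676574, -0.15472786],
       [-0.87944782,  0.36724295, -0.30282694,  0.32698291],
       [ 0.00781139, -0.62497673, -0.7806043 ,  1.10953232],
       [ 0.        ,  0.        ,  0.        ,  1.        ]])}
side {'fx': 393.6502132887855, 'fy': 393.6502132887855, 'cx': 257.0799427563754, 'cy': 190.74967914343213, 'cam_to_world': array([[-0.99567875, -0.01907667,  0.09088407,  0.48907242],
       [-0.08994847,  0.44144321, -0.89276938,  0.82200606],
       [-0.02308909, -0.89708638, -0.44125153,  0.56977328],
       [ 0.        ,  0.        ,  0.        ,  1.        ]])}
wrist {'fx': 297.3186396354542, 'fy': 297.3186396354542, 'cx': 258.1364724369752, 'cy': 193.36123193665594, 'T_tool_cam': array([[-1.62533988e-04,  9.44983122e-01,  3.27119050e-01,
        -8.55091351e-02],
       [-4.54339389e-04, -3.27119091e-01,  9.44983013e-01,
        -1.31936527e-01],
       [ 9.99999884e-01,  4.96878782e-06,  4.82511025e-04,
        -8.12205563e-04],
       [ 0.00000000e+00,  0.00000000e+00,  0.00000000e+00,
         1.00000000e+00]])}
```

View pics/scene0.png

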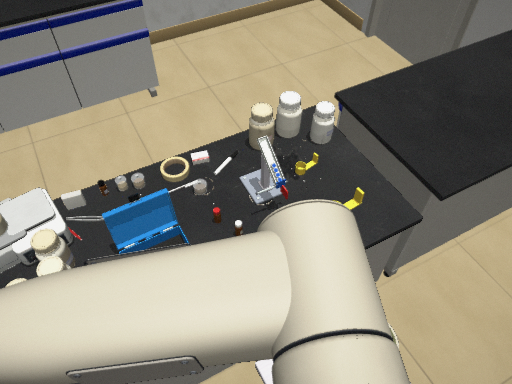

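View pics/side0.png

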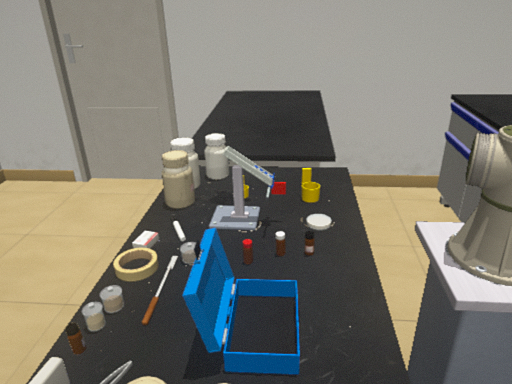

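View pics/wrist0.png

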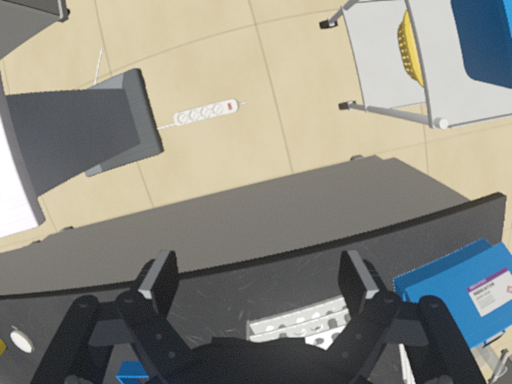

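```bash
cat > h.py <<'E'
from rig import *
import cv2, numpy as np
from scipy.spatial.transform import Rotation as R
def toolpose(s=None):
    s=s or state(); T=np.eye(4); T[:3,:3]=R.from_euler('xyz',s['orientation']).as_matrix(); T[:3,3]=s['position']; return T
def ray(name,u,v,T=None):
    c=camera_model(name); x=(u-c['cx'])/c['fx']; y=(v-c['cy'])/c['fy']
    if name=='wrist':
        r=np.hypot(x,y); d=np.array([x/r*np.sin(r),y/r*np.sin(r),np.cos(r)]) if r>0 else np.array([0,0,1.]); M=(toolpose() if T is None else T)@c['T_tool_cam']
    else:
        d=np.array([x,y,1.]); M=c['cam_to_world']
    d=M[:3,:3]@d; return M[:3,3],d/np.linalg.norm(d)
def proj(name,p,T=None):
    c=camera_model(name); M=c['cam_to_world'] if name!='wrist' else (toolpose() if T is None else T)@c['T_tool_cam']
    q=np.linalg.inv(M)@np.append(p,1)
    q=q[:3]
    if name=='wrist':
        rr=np.hypot(q[0],q[1]); th=np.arctan2(rr,q[2]); k=th/rr
        return c['cx']+c['fx']*q[0]*k, c['cy']+c['fy']*q[1]*k
    return c['cx']+c['fx']*q[0]/q[2], c['cy']+c['fy']*q[1]/q[2]
def onz(name,u,v,z,T=None):
    o,d=ray(name,u,v,T); return o+d*(z-o[2])/d[2]
def tri(*rays):
    A=np.zeros((3,3));b=np.zeros(3)
    for o,d in rays:
        P=np.eye(3)-np.outer(d,d); A+=P;b+=P@o
    x=np.linalg.solve(A,b); return x,[float(np.linalg.norm((np.eye(3)-np.outer(d,d))@(x-o))) for o,d in rays]
def crop(im,x0,y0,w,h,k,fn):
    cv2.imwrite(fn,cv2.resize(im[y0:y0+h,x0:x0+w],None,fx=k,fy=k,interpolation=cv2.INTER_CUBIC))
def snap(name,fn):
    s=state(); im=snapshot(name)[:,:,::-1].copy(); cv2.imwrite(fn,im); return im,toolpose(s)
def to_tool(p,T=None):  # world point -> mm in current tool axes
    T=toolpose() if T is None else T
    return ((np.linalg.inv(T)@np.append(p,1))[:3]*1000).round(1)
E
python3 - <<'E'
from h import *
im=cv2.imread('pics/side0.png'); crop(im,150,130,200,150,4,'pics/s0a.png'); crop(im,60,220,260,164,3,'pics/s0b.png')
im=cv2.imread('pics/scene0.png'); crop(im,80,80,300,180,2.6,'pics/c0a.png')
E
```

```text
(no output)
```

View pics/s0a.png

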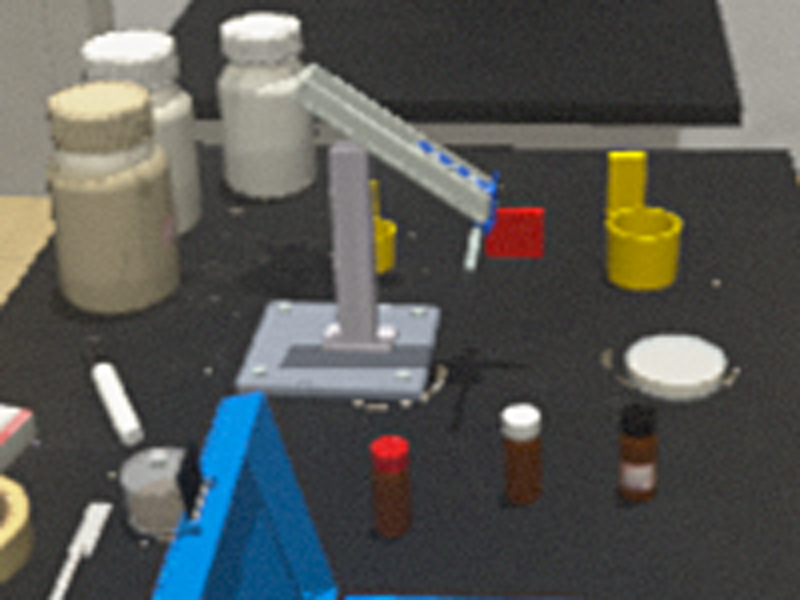

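View pics/s0b.png

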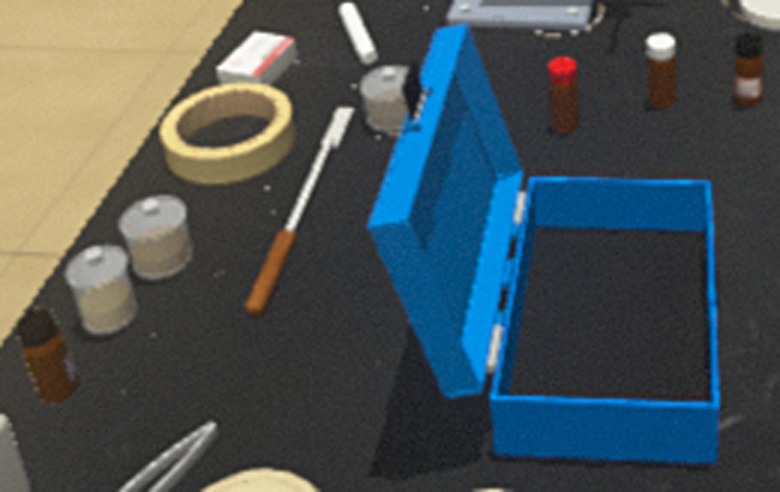

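View pics/c0a.png

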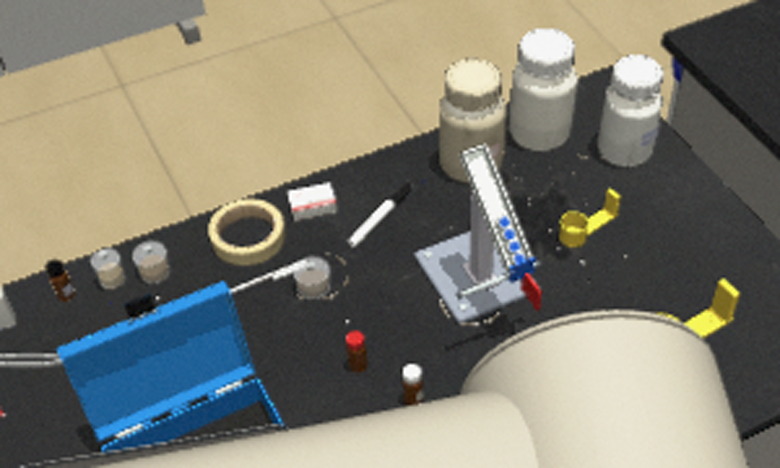

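```bash
python3 - <<'E'
from h import *
f=lambda cx,cy:(150+cx/4,130+cy/4)
for n,(u,v),z in [('red base',f(391,530),0),('red top',f(391,448),.058),('white base',f(521,495),0),('white top',f(521,415),.058),('blk base',f(638,495),0),('blk top',f(638,412),.058),('cup rim c',f(644,228),.045),('cup base front',f(643,285),0),('grip top',f(627,153),.058),('lip L',f(490,225),.118),('tab tl',f(488,210),.117),('tab tr',f(545,208),.117),('tab br',f(545,257),.081),('tab bl',f(488,258),.081),('foot',f(267,303),.004),('foot',f(439,307),.004),('foot',f(435,392),.004),('foot',f(237,387),.004),('dish',f(677,360),.013),('bottle',f(155,465),.048),
 ('case fr near',(60+717/3,220+404/3),.045),('case fr far',(60+710/3,220+182/3),.045),('case bk near',(60+493/3,220+401/3),.045),('case bk far',(60+530/3,220+180/3),.045)]:
    print(n,onz('side',u,v,z).round(4))
E
```

```text
red base [0.5938 0.058  0.    ]
red top [0.5919 0.0572 0.058 ]
white base [0.5175 0.0178 0.    ]
white top [0.5177 0.0175 0.058 ]
blk base [0.4457 0.0136 0.    ]
blk top [0.4477 0.0104 0.058 ]
cup rim c [ 0.4345 -0.2728  0.045 ]
cup base front [ 0.4339 -0.2647  0.    ]
grip top [ 0.4452 -0.3886  0.058 ]
lip L [ 0.5436 -0.1208  0.118 ]
tab tl [ 0.5463 -0.1464  0.117 ]
tab tr [ 0.5078 -0.1512  0.117 ]
tab br [ 0.5074 -0.1486  0.081 ]
tab bl [ 0.5465 -0.1454  0.081 ]
foot [ 0.7189 -0.2146  0.004 ]
foot [ 0.5878 -0.2145  0.004 ]
foot [ 0.5803 -0.0933  0.004 ]
foot [ 0.7175 -0.0927  0.004 ]
dish [ 0.4153 -0.1294  0.013 ]
bottle [0.7307 0.0677 0.048 ]
case fr near [0.4742 0.3606 0.045 ]
case fr far [0.4781 0.1738 0.045 ]
case bk near [0.5964 0.3672 0.045 ]
case bk far [0.6018 0.1793 0.045 ]
```

```bash
cat >> h.py <<'E'
def go(x,y,z,yaw):
    T=toolpose(); p=to_tool([x,y,z],T)
    Rt=R.from_euler('xyz',[-np.pi/2,0,yaw]).as_matrix()
    w=np.degrees(R.from_matrix(T[:3,:3].T@Rt).as_rotvec())
    print('row',w.round(1).tolist(),p.tolist(),'dist',np.linalg.norm(p).round(0),'rows>=',np.ceil(max(np.linalg.norm(p)/41.7,np.linalg.norm(w)/7.16)))
E
python3 -c "
from h import *
go(.48,.03,.32,0)"
```

```text
row [0.1, -14.1, -0.0] [458.2, -77.9, -428.4] dist 632.0 rows>= 16.0
```

```bash
python3 -m inch '[[[0,-14.1,0,458,-78,-428,100],[0,-14.1,0,458,-78,-428,100],[0,-14.1,0,458,-78,-428,100],[0,-14.1,0,458,-78,-428,100],[0,-14.1,0,458,-78,-428,100],[0,-14.1,0,458,-78,-428,100],[0,-14.1,0,458,-78,-428,100],[0,-14.1,0,458,-78,-428,100],[0,-14.1,0,458,-78,-428,100],[0,-14.1,0,458,-78,-428,100],[0,-14.1,0,458,-78,-428,100],[0,-14.1,0,458,-78,-428,100],[0,-14.1,0,458,-78,-428,100],[0,-14.1,0,458,-78,-428,100],[0,-14.1,0,458,-78,-428,100],[0,-14.1,0,458,-78,-428,100],[0,-14.1,0,458,-78,-428,100],[0,-14.1,0,458,-78,-428,100],[0,-14.1,0,458,-78,-428,100],[0,-14.1,0,458,-78,-428,100]]]'
python3 - <<'E'
from h import *
im,T=snap('wrist','pics/w1.png'); np.save('T1.npy',T); print(T.round(4)); crop(im,0,0,512,384,1.56,'pics/w1b.png')
snap('scene','pics/c1.png')
E
```

```text
clock: 1.82
position: [0.4791, 0.032, 0.3202]
orientation: [-1.57, 0.001, 0.001]
force: [0.1, 0.5, 0.3]
opening: 0.0853
[[ 1.000e+00 -6.000e-04 -1.200e-03  4.791e-01]
 [ 1.200e-03  4.000e-04  1.000e+00  3.200e-02]
 [-6.000e-04 -1.000e+00  4.000e-04  3.202e-01]
 [ 0.000e+00  0.000e+00  0.000e+00  1.000e+00]]
```

View pics/w1b.png

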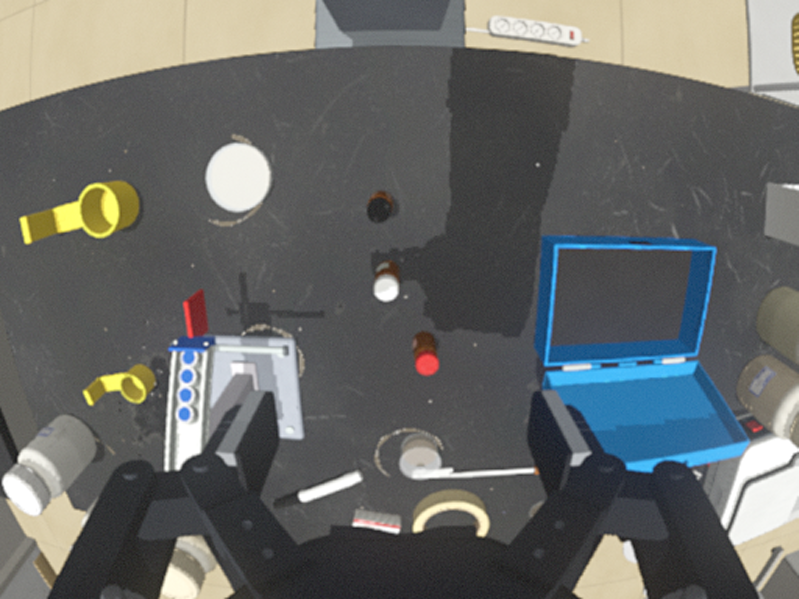

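```bash
python3 - <<'E'
from h import *
im=cv2.imread('pics/w1.png')
crop(im,0,80,200,150,4,'pics/w1c.png'); crop(im,220,100,130,150,5,'pics/w1d.png'); crop(im,330,140,160,160,4,'pics/w1e.png')
E
```

```text
(no output)
```

View pics/w1c.png

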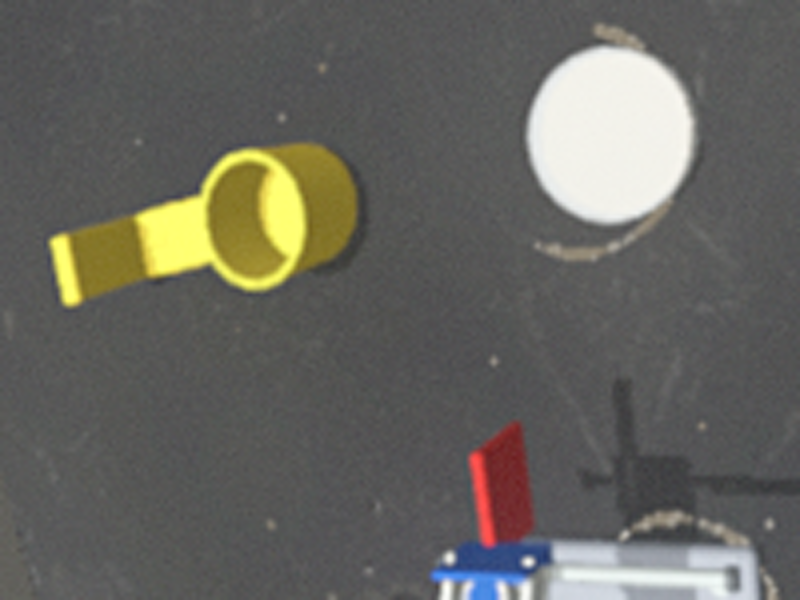

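View pics/w1d.png

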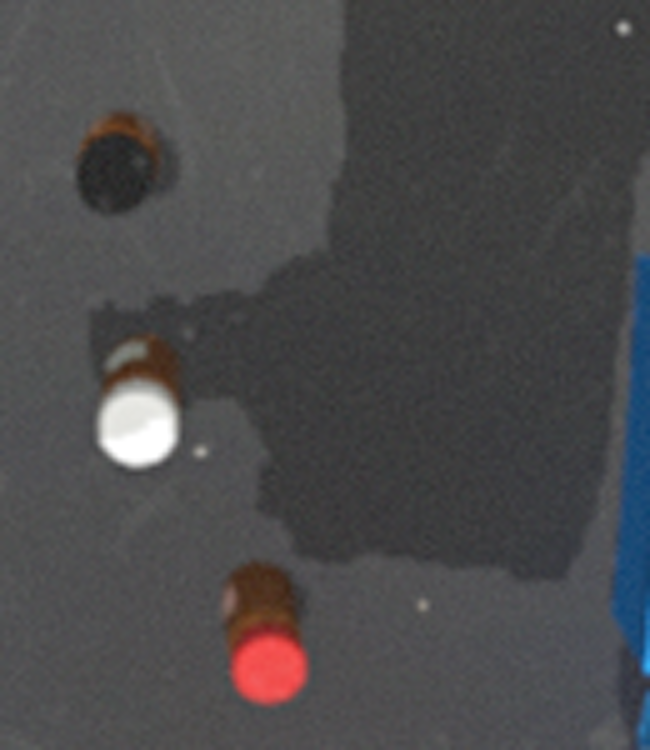

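View pics/w1e.png

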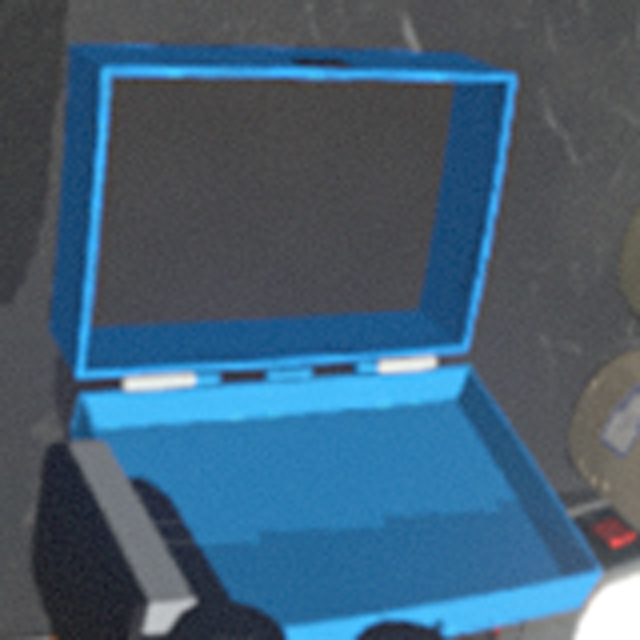

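```bash
python3 - <<'E'
from h import *
T=np.load('T1.npy')
d=lambda a,b:(220+a/5,100+b/5)
c=lambda a,b:(a/4,80+b/4)
e=lambda a,b:(330+a/4,140+b/4)
s=lambda a,b:(150+a/4,130+b/4)
sb=lambda a,b:(60+a/3,220+b/3)
for n,w,sd,z in [('blk top',d(116,172),s(638,410),.058),('wht top',d(138,426),s(521,413),.058),('red top',d(270,667),s(391,447),.058),
  ('cup rim',c(254,218),s(644,228),.045),('griptop',c(67,270),s(627,154),.058),('case FR',e(107,68),sb(709,180),.045),('case FL',e(516,75),sb(717,404),.045),('case BR',e(78,375),sb(530,180),.045),('case BL',e(470,350),sb(493,400),.045),
  ('tab top front',c(475,455),s(545,208),.117),('tab top back',c(490,545),s(488,210),.117)]:
    r1=ray('wrist',*w,T); r2=ray('side',*sd)
    x,er=tri(r1,r2); print(n,'tri',x.round(4),np.round(er,4),'wrist@z',onz('wrist',*w,z,T).round(4)[:2])
E
```

```text
blk top tri [0.4472 0.0119 0.0602] [0.0006 0.0006] wrist@z [0.4468 0.0118]
wht top tri [0.5176 0.0172 0.0592] [0.0001 0.0001] wrist@z [0.5178 0.0172]
red top tri [0.5923 0.0555 0.0577] [0.0003 0.0003] wrist@z [0.5926 0.0554]
cup rim tri [ 0.4348 -0.2817  0.0409] [0.0008 0.0008] wrist@z [ 0.4352 -0.2789]
griptop tri [ 0.4459 -0.3805  0.0607] [0.0005 0.0005] wrist@z [ 0.4467 -0.3836]
case FR tri [0.4784 0.174  0.0467] [0.0004 0.0004] wrist@z [0.4784 0.1747]
case FL tri [0.4737 0.3621 0.0465] [0.0006 0.0006] wrist@z [0.4735 0.3634]
case BR tri [0.6024 0.1772 0.0434] [0.0002 0.0002] wrist@z [0.6018 0.1767]
case BL tri [0.5969 0.3672 0.0461] [0.0006 0.0006] wrist@z [0.5981 0.3682]
tab top front tri [ 0.5084 -0.1461  0.1197] [0.0007 0.0007] wrist@z [ 0.5101 -0.1479]
tab top back tri [ 0.5449 -0.15    0.1143] [0.0019 0.0019] wrist@z [ 0.5416 -0.1477]
```

```bash
python3 - <<'E'
import rig; print([n for n in dir(rig) if not n.startswith('__')]); print(getattr(rig,'tip_reach',None))
from h import *
T=np.load('T1.npy')
# fingertip pixels in w1b (/1.5605): 
k=799/512
for u,v in [(270,393),(238,440),(535,393),(570,440)]:
    o,d=ray('wrist',u/k,v/k,np.eye(4)); 
    print((u,v), [ (o+d*((zz-o[2])/d[2])).round(4).tolist() for zz in ([-.0428] if u<400 else [.0428])])
go(.5926,.0554,.16,0)
E
```

```text
['MotionError', 'camera_model', 'finish_job', 'snapshot', 'state', 'tip_reach']
0.011
(270, 393) [[-0.0118, -0.0074, -0.0428]]
(238, 440) [[-0.016, -0.0392, -0.0428]]
(535, 393) [[-0.0097, -0.0039, 0.0428]]
(570, 440) [[-0.0154, -0.0385, 0.0428]]
row [-0.0, 0.1, -0.0] [113.3, 160.4, 23.2] dist 198.0 rows>= 5.0
```

```bash
python3 -m inch '[[[0,0,0,113,160,23,80],[0,0,0,113,160,23,80],[0,0,0,113,160,23,80],[0,0,0,113,160,23,80],[0,0,0,113,160,23,80],[0,0,0,113,160,23,80],[0,0,0,113,200,23,80],[0,0,0,113,230,23,80],[0,0,0,113,260,23,80],[0,0,0,113,280,23,80],[0,0,0,113,288,23,80],[0,0,0,113,288,23,80],[0,0,0,113,288,23,0],[0,0,0,113,288,23,0],[0,0,0,113,288,23,0],[0,0,0,113,288,23,0],[0,0,0,113,288,23,0],[0,0,0,113,288,23,0],[0,0,0,113,288,23,0]]]' 30
python3 -c "
from h import *
im,T=snap('side','pics/s2.png'); crop(im,150,130,200,150,4,'pics/s2a.png')
go(.557,.2205,.16,0.025)"
```

```text
clock: 3.5
position: [0.5945, 0.0536, 0.0342]
orientation: [-1.571, -0.003, -0.001]
force: [-0.8, 0.6, 7.5]
opening: 0.0217
row [-0.0, -1.5, 0.2] [-37.2, -125.9, 166.9] dist 212.0 rows>= 6.0
```

View pics/s2a.png

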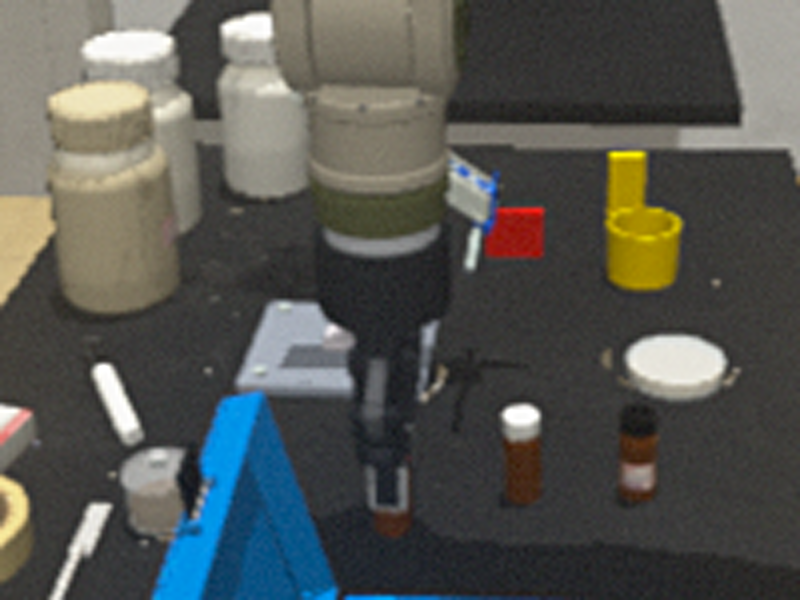

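```bash
python3 -m inch '[[[0,0,0,0,-40,0,0],[0,0,0,0,-80,0,0],[0,0,0,0,-120,0,0],[0,0,0,0,-126,0,0],[0,-1.5,0,-37,-126,167,0],[0,-1.5,0,-37,-126,167,0],[0,-1.5,0,-37,-126,167,0],[0,-1.5,0,-37,-126,167,0],[0,-1.5,0,-37,-126,167,0],[0,-1.5,0,-37,-126,167,0],[0,-1.5,0,-37,-126,167,0]]]'
python3 -c "
from h import *
s=state();print(s['position'])
im,T=snap('wrist','pics/w3.png');crop(im,0,0,512,384,1.56,'pics/w3b.png')
go(.5568,.2206,.0395,0.025)"
```

```text
clock: 4.47
position: [0.5562, 0.2207, 0.1584]
orientation: [-1.571, -0.0, 0.027]
force: [0.1, -0.3, -0.4]
opening: 0.0216
[0.55615127 0.220729   0.15837193]
row [0.0, 0.0, 0.0] [0.3, 118.8, 0.8] dist 119.0 rows>= 3.0
```

View pics/w3b.png

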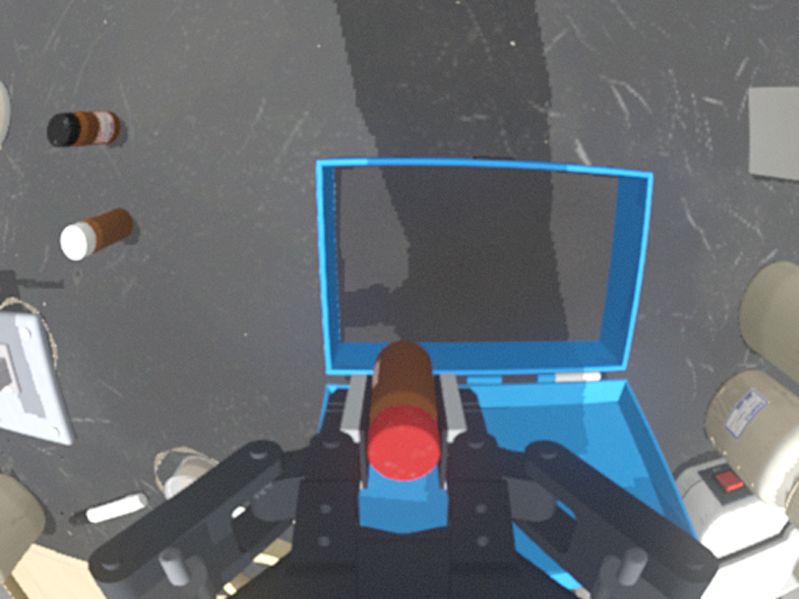

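```bash
python3 -m inch '[[[0,0,0,0,40,0,0],[0,0,0,0,75,0,0],[0,0,0,0,100,0,0],[0,0,0,0,112,0,0],[0,0,0,0,119,0,0],[0,0,0,0,119,0,0]]]'; python3 -m inch '[[[0,0,0,0,0,0,42],[0,0,0,0,0,0,42],[0,0,0,0,0,0,42],[0,0,0,0,-20,0,42],[0,0,0,0,-50,0,42],[0,0,0,0,-90,0,42],[0,0,0,0,-130,0,42],[0,0,0,0,-130,0,42]]]'
python3 -c "
from h import *
s=state();print(s['position'])
im,T=snap('wrist','pics/w4.png');crop(im,0,0,512,384,1.56,'pics/w4b.png')
np.save('T4.npy',T)"
```

```text
clock: 5.02
position: [0.5562, 0.2188, 0.0383]
orientation: [-1.571, 0.002, 0.023]
force: [-0.7, -0.2, 0.2]
opening: 0.0217
clock: 5.68
position: [0.5608, 0.2218, 0.179]
orientation: [-1.568, -0.015, 0.025]
force: [1.6, 0.2, 1.2]
opening: 0.0361
[0.56081245 0.22177012 0.17896484]
```

View pics/w4b.png

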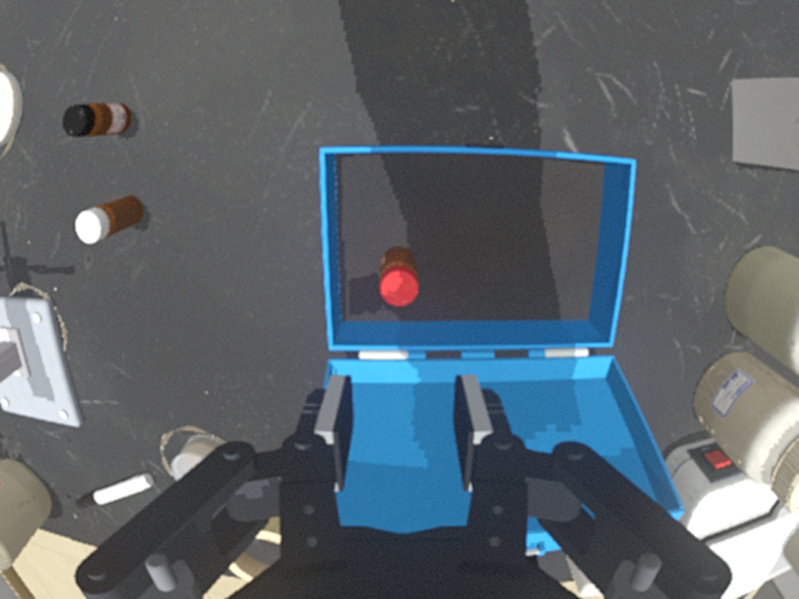

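```bash
python3 - <<'E'
from h import *
T=np.load('T4.npy');k=799/512
for n,u,v,z in [('red',398,287,.061),('white',93,224,.058),('blk',78,120,.058)]: 
    p=onz('wrist',u/k,v/k,z,T); print(n,p.round(4))
    if n=='red':
        q=p[:2]-[.5375,.2701]; print('case',R.from_euler('z',-.025).apply([*q,0]).round(4))
s=state(); print(s['position'])
go(.5177,.0172,.16,0); go(.5177,.0172,.032,0)
E
```

```text
red [0.5546 0.2189 0.061 ]
case [ 0.0158 -0.0516  0.    ]
white [0.5163 0.022  0.058 ]
blk [0.4483 0.0153 0.058 ]
[0.55980276 0.22147639 0.17556403]
row [-0.2, 1.5, 0.6] [-47.5, 14.5, -203.2] dist 209.0 rows>= 6.0
row [-0.2, 1.5, 0.6] [-48.9, 142.5, -203.5] dist 253.0 rows>= 7.0
```

```bash
python3 -m inch '[[[0,1.5,0,-20,10,-50,42],[0,1.5,0,-40,10,-204,80],[0,1.5,0,-40,10,-204,80],[0,1.5,0,-40,10,-204,80],[0,1.5,0,-40,10,-204,80],[0,1.5,0,-40,10,-204,80],[0,1.5,0,-40,10,-204,80],[0,1.5,0,-40,10,-204,80],[0,1.5,0,-40,10,-204,80],[0,1.5,0,-40,10,-204,80]]]'
python3 -c "
from h import *
im,T=snap('wrist','pics/w5.png');crop(im,0,0,512,384,1.56,'pics/w5b.png')
np.save('T5.npy',T)
go(.5177,.0172,.032,0)"
```

```text
clock: 6.57
position: [0.5214, 0.0171, 0.1591]
orientation: [-1.571, 0.0, 0.002]
force: [0.0, 0.5, 0.3]
opening: 0.0683
row [-0.0, 0.1, -0.0] [-3.7, 127.1, 0.0] dist 127.0 rows>= 4.0
```

View pics/w5b.png

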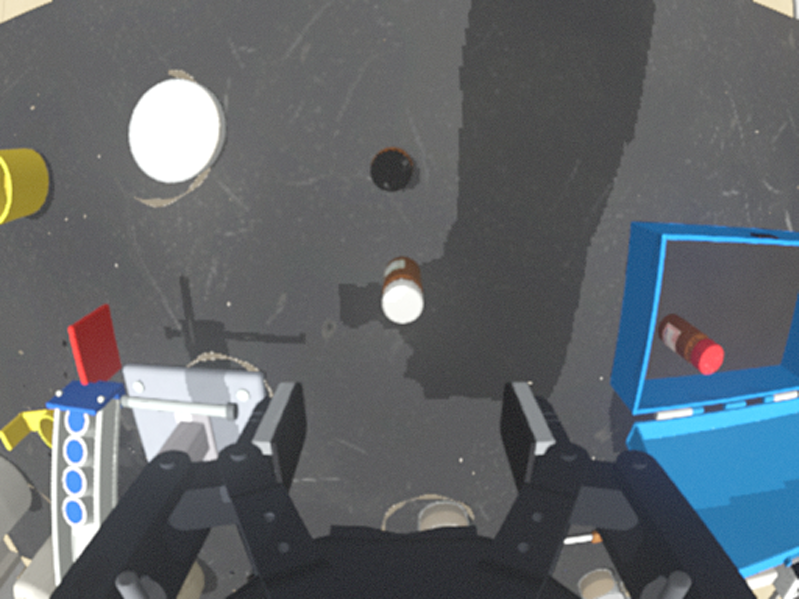

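```bash
python3 - <<'E'
from h import *
T=np.load('T5.npy');k=799/512
for n,u,v,z in [('white',403,302,.058),('blk',391,170,.058),('red',707,357,.061)]: print(n,onz('wrist',u/k,v/k,z,T).round(4))
E
python3 -m inch '[[[0,0,0,-4,40,0,80],[0,0,0,-4,70,0,80],[0,0,0,-4,100,0,80],[0,0,0,-4,120,0,80],[0,0,0,-4,127,0,80],[0,0,0,-4,127,0,80],[0,0,0,-4,127,0,0],[0,0,0,-4,127,0,0],[0,0,0,-4,127,0,0],[0,0,0,-4,127,0,0],[0,0,0,-4,127,0,0],[0,0,0,-4,127,0,0],[0,0,0,-4,127,0,0]]]' 30
python3 -c "
from h import *
go(.5555,.2710,.16,0.025)"
```

```text
white [0.5166 0.0168 0.058 ]
blk [0.4473 0.0107 0.058 ]
red [0.5532 0.2149 0.061 ]
clock: 7.7
position: [0.5187, 0.0156, 0.0338]
orientation: [-1.571, -0.003, -0.001]
force: [-0.7, 1.4, 6.7]
opening: 0.0214
row [-0.0, -1.5, 0.2] [37.0, -126.1, 255.4] dist 287.0 rows>= 7.0
```

```bash
python3 -m inch '[[[0,0,0,0,-40,0,0],[0,0,0,0,-80,0,0],[0,0,0,0,-120,0,0],[0,0,0,0,-126,0,0],[0,-1.5,0,37,-126,255,0],[0,-1.5,0,37,-126,255,0],[0,-1.5,0,37,-126,255,0],[0,-1.5,0,37,-126,255,0],[0,-1.5,0,37,-126,255,0],[0,-1.5,0,37,-126,255,0],[0,-1.5,0,37,-126,255,0],[0,-1.5,0,37,-126,255,0],[0,-1.5,0,37,-126,255,0],[0,-1.5,0,37,-126,255,0]]]'
python3 -c "
from h import *
im,T=snap('wrist','pics/w6.png');crop(im,0,0,512,384,1.56,'pics/w6b.png')
go(.5555,.2710,.0395,0.025)"
```

```text
clock: 8.87
position: [0.5543, 0.2695, 0.1581]
orientation: [-1.571, 0.001, 0.025]
force: [-0.6, 0.0, -1.1]
opening: 0.0212
row [0.0, -0.1, -0.0] [1.2, 118.8, 1.9] dist 119.0 rows>= 3.0
```

View pics/w6b.png

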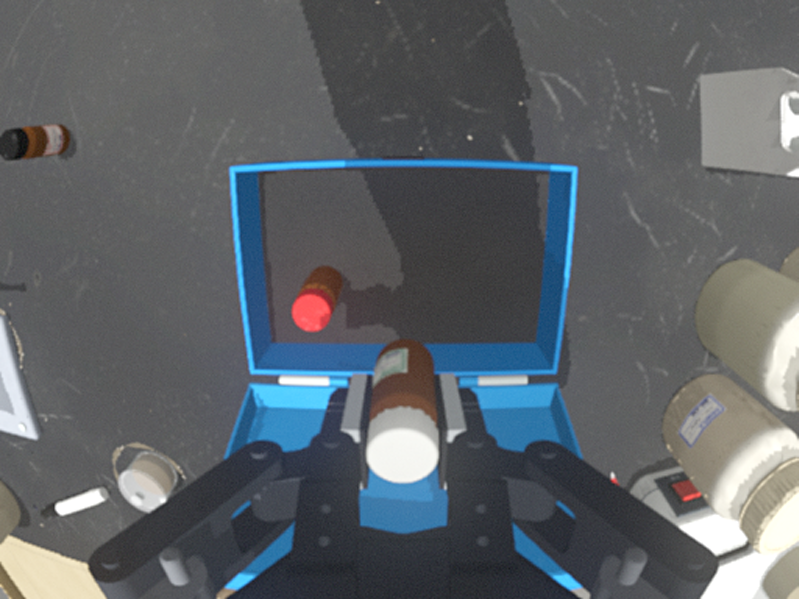

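```bash
python3 -m inch '[[[0,0,0,1,40,1,0],[0,0,0,1,75,1,0],[0,0,0,1,100,1,0],[0,0,0,1,112,1,0],[0,0,0,1,119,1,0],[0,0,0,1,119,1,0]]]'; python3 -m inch '[[[0,0,0,0,0,0,40],[0,0,0,0,0,0,40],[0,0,0,0,0,0,40],[0,0,0,0,-20,0,40],[0,0,0,0,-50,0,40],[0,0,0,0,-90,0,40],[0,0,0,0,-120,0,40],[0,0,0,0,-120,0,40],[0,0,0,0,-120,0,40],[0,0,0,0,-120,0,40]]]'
python3 -c "
from h import *
im,T=snap('wrist','pics/w7.png');crop(im,0,0,512,384,1.56,'pics/w7b.png')
np.save('T7.npy',T)
go(.4472,.0112,.16,0)"
```

```text
clock: 9.42
position: [0.555, 0.27, 0.0383]
orientation: [-1.571, 0.002, 0.023]
force: [0.5, -0.5, 0.2]
opening: 0.0214
clock: 10.25
position: [0.5556, 0.2718, 0.1599]
orientation: [-1.57, -0.001, 0.026]
force: [0.2, -0.2, -0.3]
opening: 0.034
row [0.0, 1.5, -0.0] [-114.4, -1.1, -257.5] dist 282.0 rows>= 7.0
```

View pics/w7b.png

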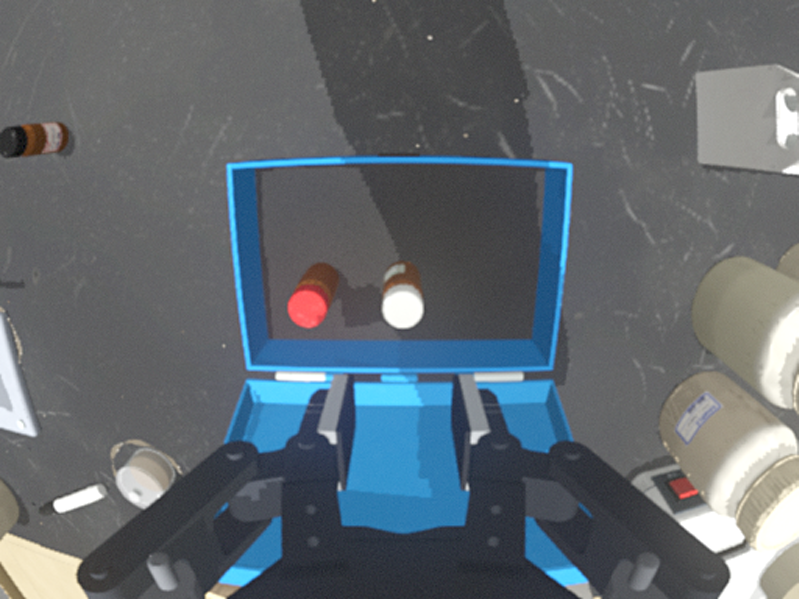

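Both vials stand. Now the black-capped one.

```bash
python3 -m inch '[[[0,0,0,-20,0,-50,40],[0,1.5,0,-114,0,-258,80],[0,1.5,0,-114,0,-258,80],[0,1.5,0,-114,0,-258,80],[0,1.5,0,-114,0,-258,80],[0,1.5,0,-114,0,-258,80],[0,1.5,0,-114,0,-258,80],[0,1.5,0,-114,0,-258,80],[0,1.5,0,-114,0,-258,80],[0,1.5,0,-114,0,-258,80],[0,1.5,0,-114,0,-258,80]]]'
python3 -c "
from h import *
im,T=snap('wrist','pics/w8.png');crop(im,150,60,256,192,3,'pics/w8b.png')
np.save('T8.npy',T)
go(.4472,.0112,.032,0)"
```

```text
clock: 11.22
position: [0.4482, 0.0116, 0.1587]
orientation: [-1.57, 0.001, 0.0]
force: [0.8, -0.1, -0.3]
opening: 0.0687
row [-0.0, 0.1, -0.0] [-1.1, 126.8, -0.7] dist 127.0 rows>= 4.0
```

View pics/w8b.png

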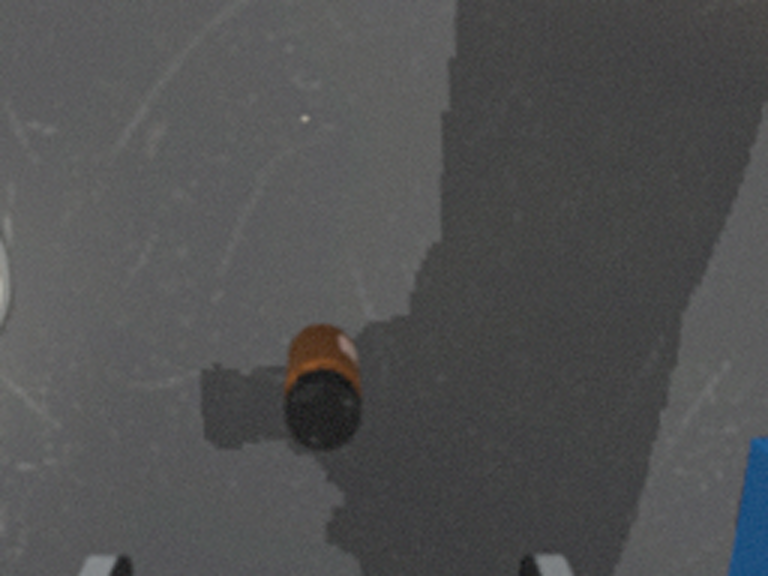

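```bash
python3 -m inch '[[[0,0,0,-1,40,-1,80],[0,0,0,-1,70,-1,80],[0,0,0,-1,100,-1,80],[0,0,0,-1,120,-1,80],[0,0,0,-1,127,-1,80],[0,0,0,-1,127,-1,80],[0,0,0,-1,127,-1,0],[0,0,0,-1,127,-1,0],[0,0,0,-1,127,-1,0],[0,0,0,-1,127,-1,0],[0,0,0,-1,127,-1,0],[0,0,0,-1,127,-1,0],[0,0,0,-1,127,-1,0]]]' 30
python3 -c "
from h import *
go(.5543,.3220,.16,0.025)"
```

```text
clock: 12.35
position: [0.4485, 0.0098, 0.0336]
orientation: [-1.571, -0.003, -0.001]
force: [0.5, 0.2, 6.6]
opening: 0.0215
row [0.0, -1.5, 0.2] [106.0, -126.1, 312.3] dist 353.0 rows>= 9.0
```

```bash
python3 -m inch '[[[0,0,0,0,-40,0,0],[0,0,0,0,-80,0,0],[0,0,0,0,-120,0,0],[0,0,0,0,-126,0,0],[0,-1.5,0,106,-126,312,0],[0,-1.5,0,106,-126,312,0],[0,-1.5,0,106,-126,312,0],[0,-1.5,0,106,-126,312,0],[0,-1.5,0,106,-126,312,0],[0,-1.5,0,106,-126,312,0],[0,-1.5,0,106,-126,312,0],[0,-1.5,0,106,-126,312,0],[0,-1.5,0,106,-126,312,0],[0,-1.5,0,106,-126,312,0],[0,-1.5,0,106,-126,312,0],[0,-1.5,0,106,-126,312,0]]]'
python3 -c "
from h import *
im,T=snap('wrist','pics/w9.png');crop(im,0,0,512,384,1.56,'pics/w9b.png')
go(.5543,.3220,.0395,0.025)"
```

```text
clock: 13.68
position: [0.5528, 0.3205, 0.1582]
orientation: [-1.571, 0.001, 0.024]
force: [-0.2, -0.2, 0.9]
opening: 0.021
row [0.0, -0.1, -0.0] [1.4, 118.9, 1.7] dist 119.0 rows>= 3.0
```

View pics/w9b.png

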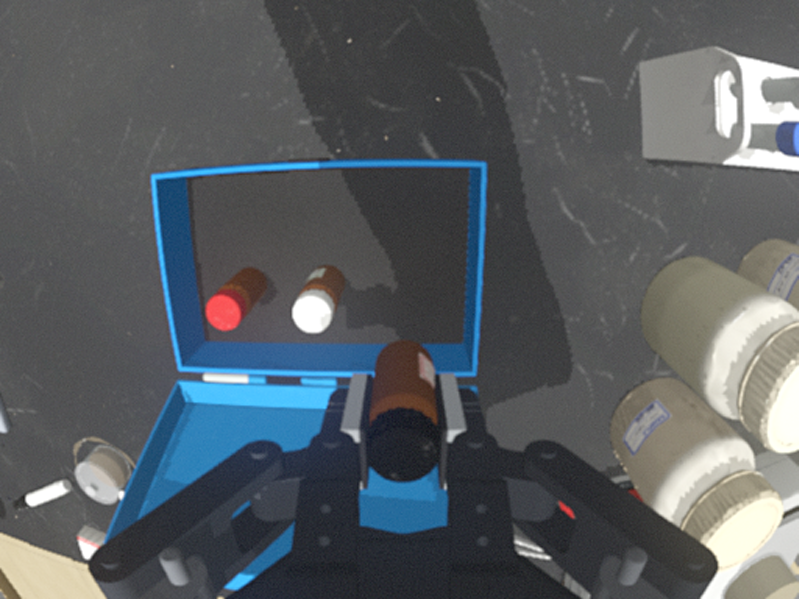

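```bash
python3 -m inch '[[[0,0,0,1,40,1,0],[0,0,0,1,75,1,0],[0,0,0,1,100,1,0],[0,0,0,1,112,1,0],[0,0,0,1,119,1,0],[0,0,0,1,119,1,0]]]'; python3 -m inch '[[[0,0,0,0,0,0,40],[0,0,0,0,0,0,40],[0,0,0,0,0,0,40],[0,0,0,0,-20,0,40],[0,0,0,0,-50,0,40],[0,0,0,0,-90,0,40],[0,0,0,0,-130,0,40],[0,0,0,0,-165,0,40],[0,0,0,0,-165,0,40],[0,0,0,0,-165,0,40]]]'
python3 -c "
from h import *
im,T=snap('wrist','pics/w10.png');crop(im,0,0,512,384,1.56,'pics/w10b.png')
np.save('T10.npy',T)
go(.44,-.30,.24,0)"
```

```text
clock: 14.23
position: [0.5539, 0.3218, 0.0387]
orientation: [-1.571, 0.001, 0.024]
force: [-0.6, -0.6, 0.1]
opening: 0.0214
clock: 15.07
position: [0.5564, 0.3238, 0.2089]
orientation: [-1.568, -0.008, 0.026]
force: [-0.1, -0.5, -0.8]
opening: 0.0341
row [-0.1, 1.5, 0.2] [-130.9, -35.2, -620.1] dist 635.0 rows>= 16.0
```

View pics/w10b.png

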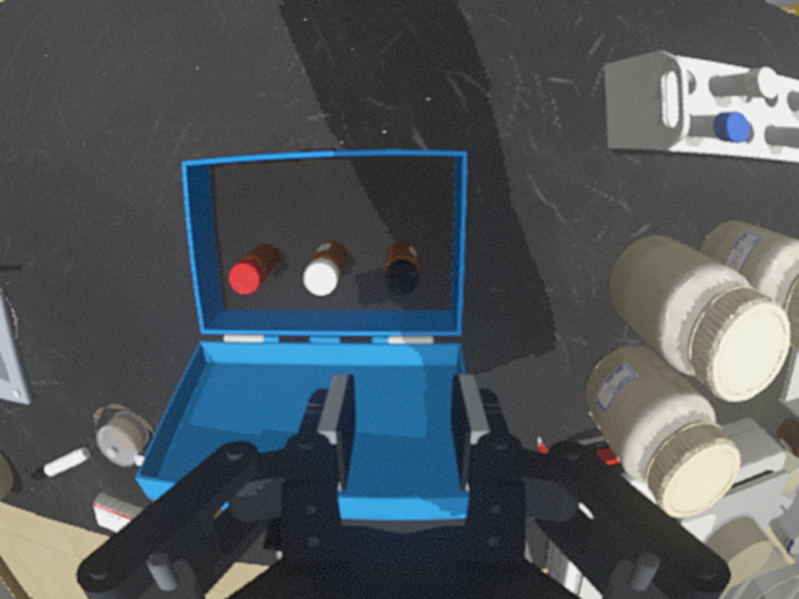

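```bash
python3 -m inch '[[[0,1.5,0,-60,-40,-150,80],[0,1.5,0,-60,-40,-150,80],[0,1.5,0,-60,-40,-150,80],[0,1.5,0,-60,-40,-150,80],[0,1.5,0,-120,-60,-450,80],[0,1.5,0,-120,-60,-450,80],[0,1.5,0,-120,-60,-450,80],[0,1.5,0,-120,-60,-450,80],[0,1.5,0,-120,-60,-450,80],[0,1.5,0,-120,-60,-450,80],[0,1.5,0,-120,-60,-450,80],[0,1.5,0,-120,-60,-450,80],[0,1.5,0,-120,-60,-450,80],[0,1.5,0,-120,-60,-450,80],[0,1.5,0,-120,-60,-450,80],[0,1.5,0,-120,-60,-450,80]]]'
python3 -c "
from h import *
im,T=snap('wrist','pics/w11.png');crop(im,0,0,512,384,1.56,'pics/w11b.png')
np.save('T11.npy',T)
im,_=snap('scene','pics/c11.png')
go(.44,-.30,.24,0)"
```

```text
clock: 16.45
position: [0.4456, -0.1288, 0.2636]
orientation: [-1.57, 0.001, 0.001]
force: [0.3, -0.0, 0.1]
opening: 0.0683
row [-0.0, 0.1, -0.0] [-6.1, 23.8, -171.2] dist 173.0 rows>= 5.0
```

View pics/w11b.png

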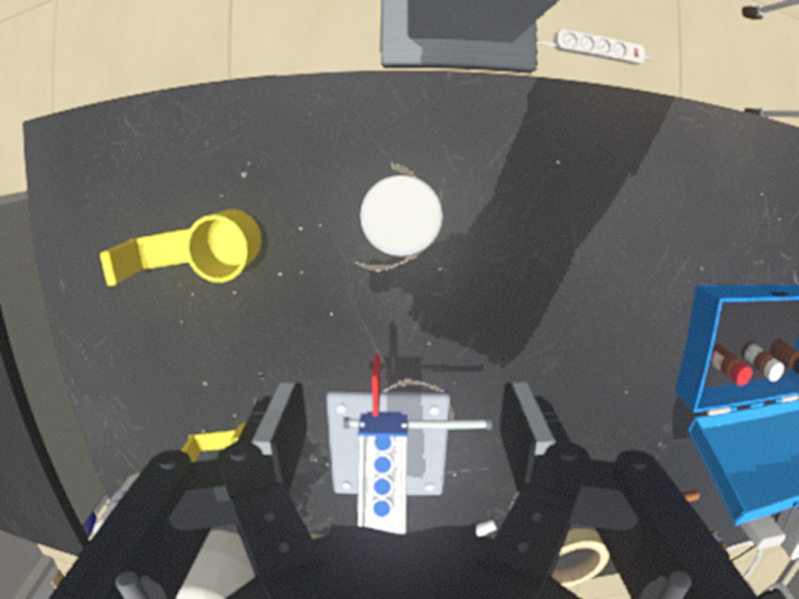

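View pics/c11.png

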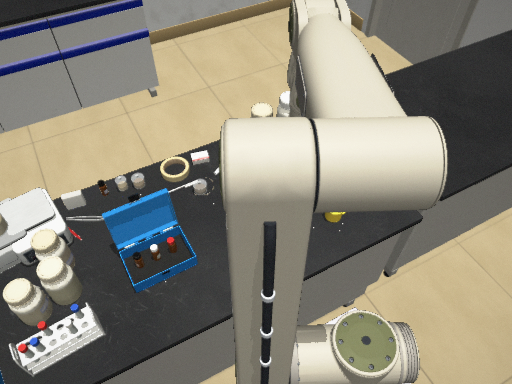

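```bash
python3 - <<'E'
from h import *
im=cv2.imread('pics/w11.png'); crop(im,190,210,120,130,6,'pics/w11c.png'); crop(im,50,120,130,80,6,'pics/w11d.png')
E
```

```text
(no output)
```

View pics/w11c.png

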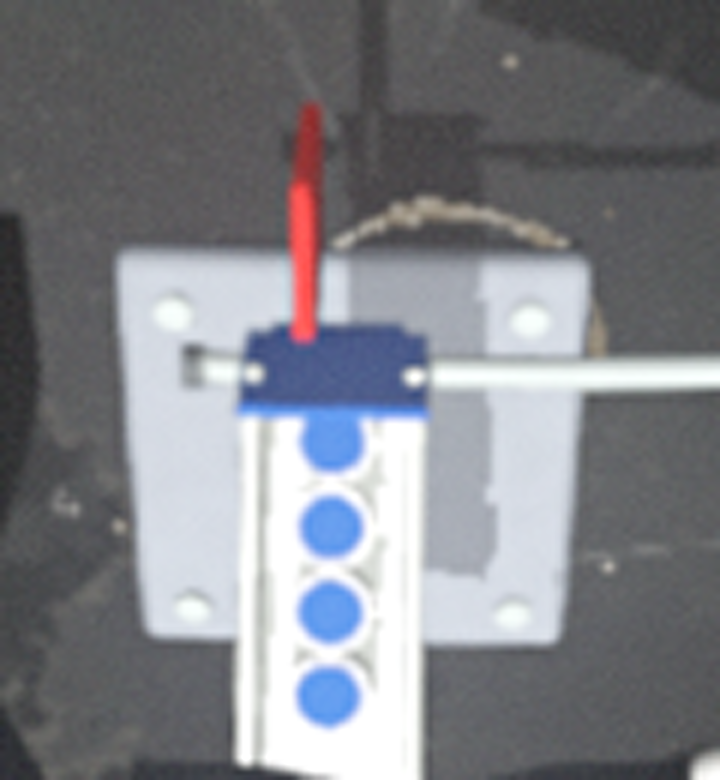

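View pics/w11d.png

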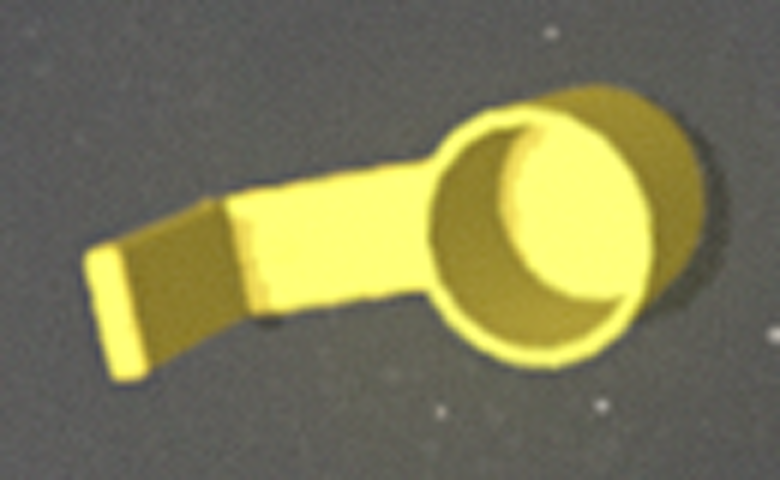

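```bash
python3 - <<'E'
from h import *
T=np.load('T11.npy')
c=lambda a,b:(190+a/6,210+b/6)
d=lambda a,b:(50+a/6,120+b/6)
for n,w,z in [('tab F -y',c(290,188),.117),('tab F +y',c(319,186),.117),('tab B -y',c(292,340),.117),('tab B +y',c(316,340),.117),
 ('foot',c(118,250),.004),('foot',c(590,252),.004),('foot',c(560,643),.004),('foot',c(150,638),.004),('wall L end',c(427,415),.135),('wall R end',c(241,415),.135),('wall R back',c(236,765),.18),('can1',c(332,440),.14),('can4',c(328,696),.17),
 ('rim',d(541,237),.045),('tabtop',d(116,313),.058),('tabtop f',d(129,381),.058),('tabtop b',d(103,247),.058)]:
    print(n,onz('wrist',*w,z,T).round(4))
T1=np.load('T1.npy')
print(tri(ray('wrist',*d(541,237),T),ray('wrist',254/4,80+218/4,T1)))
print(tri(ray('wrist',*d(116,313),T),ray('wrist',67/4,80+270/4,T1)))
# tab bottom front pixel in T11 (315,105)
print(onz('wrist',*c(313,105),.081,T))
for p in [(.545,-.152,.117),(.507,-.152,.117)]: print(proj('wrist',p,T))
E
```

```text
tab F -y [ 0.5101 -0.15    0.117 ]
tab F +y [ 0.5097 -0.1448  0.117 ]
tab B -y [ 0.5423 -0.1505  0.117 ]
tab B +y [ 0.5423 -0.1461  0.117 ]
foot [ 0.5896 -0.2028  0.004 ]
foot [ 0.5896 -0.0827  0.004 ]
foot [ 0.7246 -0.0844  0.004 ]
foot [ 0.7239 -0.2044  0.004 ]
wall L end [ 0.5465 -0.1257  0.135 ]
wall R end [ 0.5468 -0.1588  0.135 ]
wall R back [ 0.5905 -0.1584  0.18  ]
can1 [ 0.5485 -0.1424  0.14  ]
can4 [ 0.5827 -0.1429  0.17  ]
rim [ 0.4357 -0.2787  0.045 ]
tabtop [ 0.4463 -0.385   0.058 ]
tabtop f [ 0.4624 -0.3845  0.058 ]
tabtop b [ 0.4309 -0.3859  0.058 ]
(array([ 0.43529029, -0.27823114,  0.04597211]), [0.000182310902344823, 0.0001823109023447888])
(array([ 0.4474162 , -0.38839767,  0.05344977]), [7.317943725312257e-05, 7.317943725312486e-05])
[ 0.51098876 -0.14763176  0.081     ]
(np.float64(237.43827853847972), np.float64(268.6569997281166))
(np.float64(236.3567509306635), np.float64(238.75240456873766))
```

```bash
python3 -c "
from h import *
go(.4465,-.383,.15,.105)"
```

```text
row [-0.0, -5.9, -0.0] [0.3, 113.8, -254.3] dist 279.0 rows>= 7.0
```

```bash
python3 -m inch '[[[0,-6,0,0,20,-100,60],[0,-6,0,0,60,-200,60],[0,-6,0,0,114,-254,60],[0,-6,0,0,114,-254,60],[0,-6,0,0,114,-254,60],[0,-6,0,0,114,-254,60],[0,-6,0,0,114,-254,60],[0,-6,0,0,114,-254,60],[0,-6,0,0,114,-254,60],[0,-6,0,0,114,-254,60],[0,-6,0,0,114,-254,60]]]'
python3 -c "
from h import *
im,T=snap('wrist','pics/w12.png');crop(im,130,60,300,225,2.6,'pics/w12b.png')
np.save('T12.npy',T)
go(.4465,-.383,.038,.105)"
```

```text
clock: 17.47
position: [0.4464, -0.3828, 0.1511]
orientation: [-1.571, -0.001, 0.106]
force: [0.0, 0.9, 0.4]
opening: 0.0512
row [0.0, 0.1, 0.0] [-0.1, 113.3, -0.1] dist 113.0 rows>= 3.0
```

View pics/w12b.png

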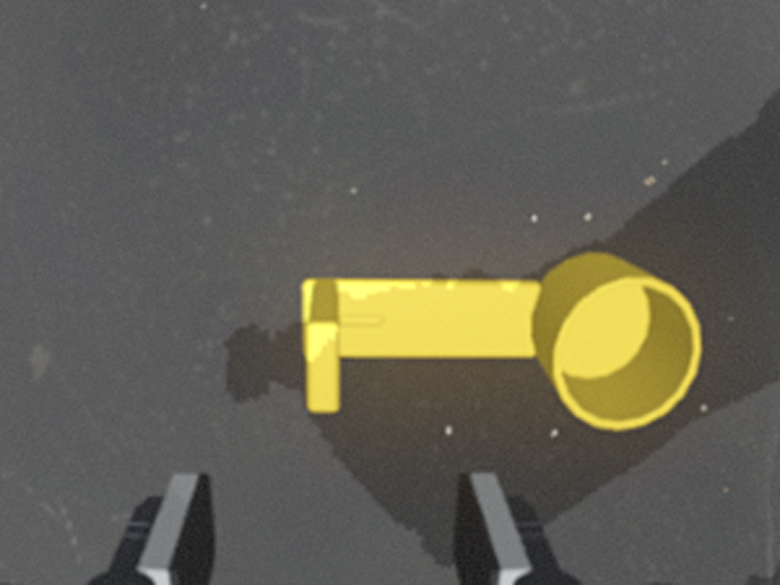

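```bash
python3 -c "
from h import *
T=np.load('T12.npy')
c=lambda a,b:(130+a/2.6,60+b/2.6)
print(onz('wrist',*c(322,367),.058,T),onz('wrist',*c(627,353),.045,T))
T1=np.load('T11.npy')
print(tri(ray('wrist',*c(322,367),T),ray('wrist',50+116/6,120+313/6,T1)))
"
```

```text
[ 0.44571203 -0.38663552  0.058     ] [ 0.4347799  -0.28277022  0.045     ]
(array([ 0.44675042, -0.38659542,  0.05563626]), [0.00014121912607006925, 0.00014121912606999864])
```

```bash
python3 -m inch '[[[0,0,0,0,40,-3,60],[0,0,0,0,75,-3,60],[0,0,0,0,100,-3,60],[0,0,0,0,113,-3,60],[0,0,0,0,113,-3,60],[0,0,0,0,113,-3,60],[0,0,0,0,113,-3,0],[0,0,0,0,113,-3,0],[0,0,0,0,113,-3,0],[0,0,0,0,113,-3,0],[0,0,0,0,113,-3,0],[0,0,0,0,113,-3,0],[0,0,0,0,113,-3,0],[0,0,0,0,113,-3,0]]]' 70
python3 -c "
from h import *
im,T=snap('wrist','pics/w13.png');crop(im,130,60,300,225,2.6,'pics/w13b.png')
np.save('T13.npy',T)
"
```

```text
clock: 18.68
position: [0.4469, -0.388, 0.039]
orientation: [-1.573, -0.002, 0.104]
force: [-0.2, 0.7, 6.3]
opening: 0.0088
```

View pics/w13b.png

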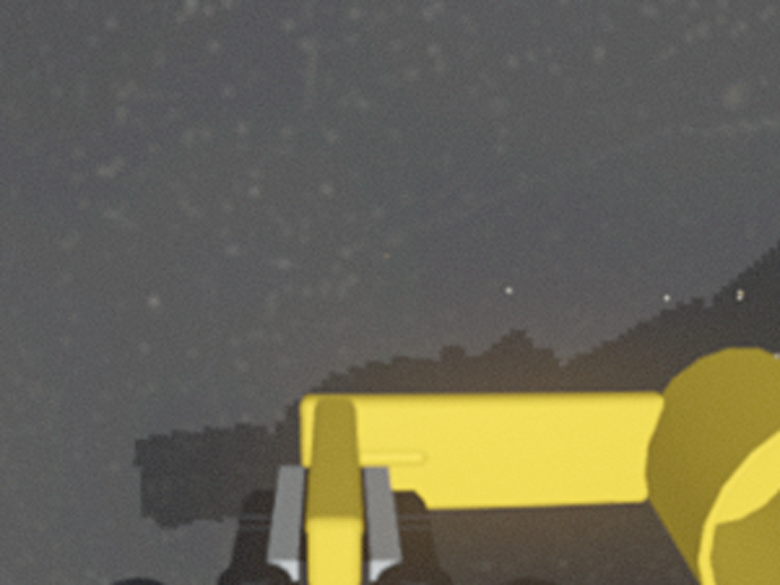

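```bash
python3 -m inch '[[[0,0,0,0,-20,0,0],[0,0,0,0,-45,0,0],[0,0,0,0,-70,0,0],[0,0,0,0,-80,0,0],[0,0,0,0,-80,0,0],[0,0,0,0,-80,0,0]]]'
python3 -c "
from h import *
im,T=snap('wrist','pics/w14.png');crop(im,130,60,300,225,2.6,'pics/w14b.png')
go(.5265,-.3175,.119,0);go(.5265,-.3175,.099,0)
"
```

```text
clock: 19.23
position: [0.4461, -0.3873, 0.1173]
orientation: [-1.572, -0.001, 0.104]
force: [-0.7, 0.1, -1.2]
opening: 0.0088
row [-0.1, 6.0, -0.0] [87.7, -2.8, 60.4] dist 107.0 rows>= 3.0
row [-0.1, 6.0, -0.0] [87.7, 17.2, 60.4] dist 108.0 rows>= 3.0
```

View pics/w14b.png

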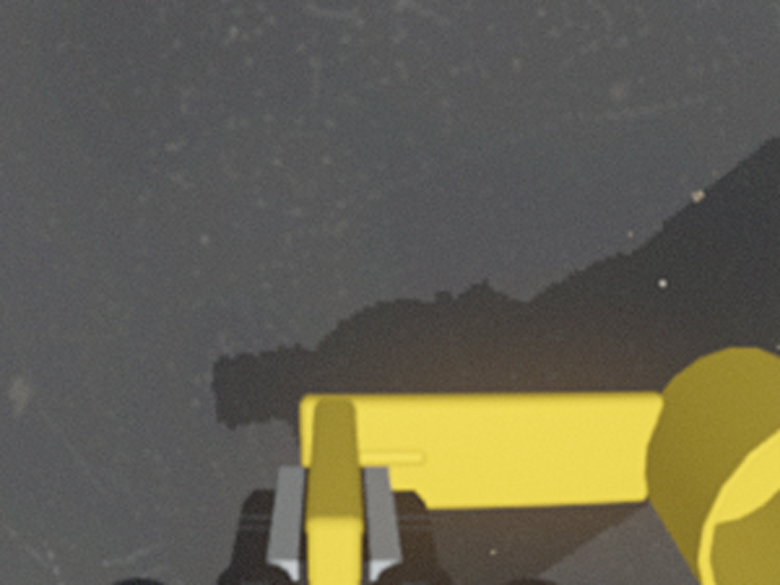

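Cup held rigidly, unchanged in the gripper. Move to the pre-catch pose.

```bash
python3 -m inch '[[[0,6,0,30,0,10,0],[0,6,0,60,0,35,0],[0,6,0,80,0,50,0],[0,6,0,88,5,60,0],[0,6,0,88,17,60,0],[0,6,0,88,17,60,0],[0,6,0,88,17,60,0],[0,6,0,88,17,60,0]]]'
python3 -c "
from h import *
im,T=snap('wrist','pics/w15.png');crop(im,200,100,312,234,2.5,'pics/w15b.png')
np.save('T15.npy',T)
im,_=snap('side','pics/s15.png');crop(im,180,130,160,120,5,'pics/s15a.png')
im,_=snap('scene','pics/c15.png');crop(im,200,80,200,150,4,'pics/c15a.png')
go(.5265,-.3175,.099,0)
"
```

```text
clock: 19.95
position: [0.5263, -0.3184, 0.0994]
orientation: [-1.57, 0.002, -0.002]
force: [1.6, 0.2, -0.5]
opening: 0.009
row [0.0, -0.1, 0.0] [-0.5, 1.6, 1.5] dist 2.0 rows>= 1.0
```

View pics/w15b.png

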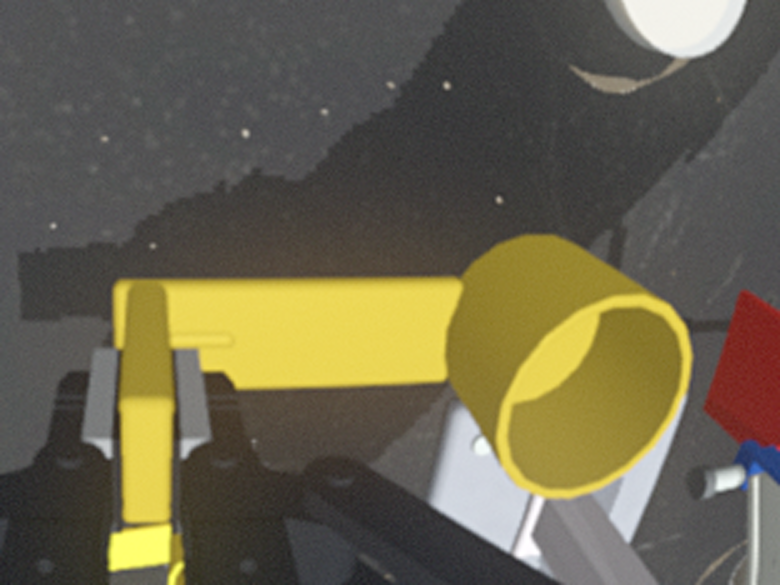

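View pics/s15a.png

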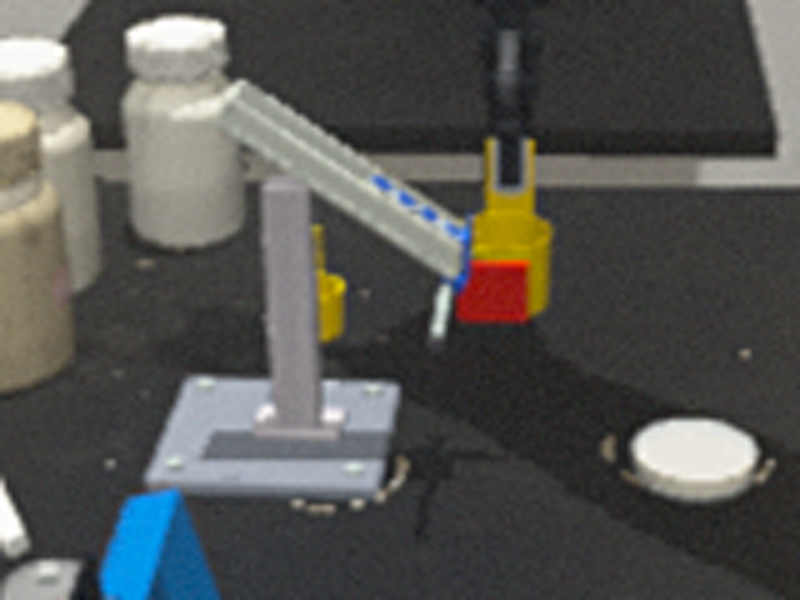

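View pics/c15a.png

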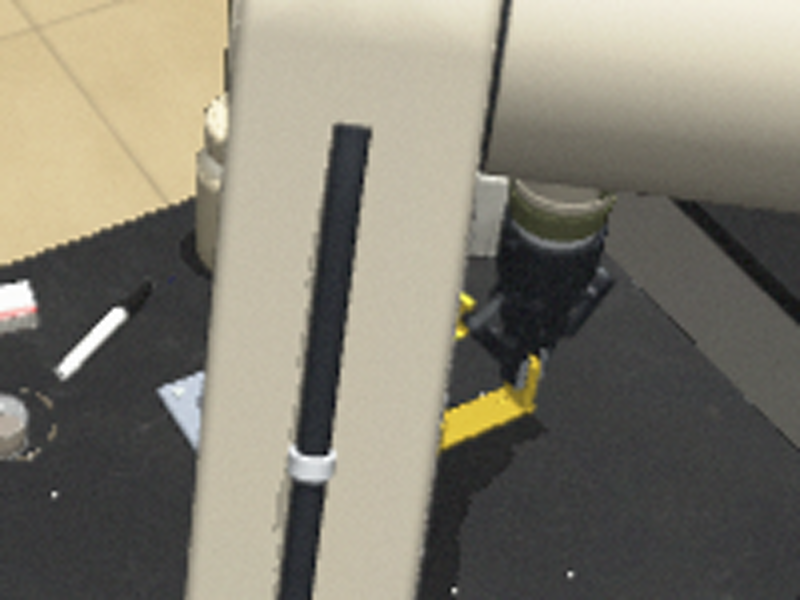

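```bash
python3 -c "
from h import *
T=np.load('T15.npy')
print(onz('wrist',438,258,.105,T), tri(ray('wrist',438,258,T),ray('side',282.2,175.6)))
for p in [(.5265,-.2125,.105)]: print(proj('wrist',p,T),proj('side',p))
# tab: predicted side pixels of tab corners for disp x0=.5465,y=-.1385
for dx,z in [(-.038,.117),(.002,.117),(-.038,.081),(.002,.081)]: print(proj('side',(.5465+dx,-.1465,z)), proj('wrist',(.5465+dx,-.1505,z),T))
th=np.linspace(0,2*np.pi,8,endpoint=False)
im=cv2.imread('pics/w15.png')
for rx in [(.5265,-.2125)]:
  for t in np.linspace(0,2*np.pi,60): 
    u,v=proj('wrist',(rx[0]+.028*np.cos(t),rx[1]+.028*np.sin(t),.105),T); cv2.circle(im,(int(u),int(v)),0,(255,0,0),-1)
crop(im,350,180,150,112,5,'pics/w15c.png')
"
```

```text
[ 0.52396329 -0.21540502  0.105     ] (array([ 0.52170406, -0.21712236,  0.10689567]), [0.0008657142414526615, 0.000865714241452872])
(np.float64(440.7786938929067), np.float64(261.3127164512763)) (np.float64(280.2100670309828), np.float64(176.68475827727931))
(np.float64(285.9615658000412), np.float64(182.72523144717601)) (np.float64(527.5980264206313), np.float64(235.53649672541295))
(np.float64(271.2089354026477), np.float64(182.47172676814364)) (np.float64(507.726066283072), np.float64(288.45738205137127))
(np.float64(285.8399666570689), np.float64(194.5915674896719)) (np.float64(494.7010783700877), np.float64(213.91836368280116))
(np.float64(271.30358649762604), np.float64(194.30203943275447)) (np.float64(480.1154956038131), np.float64(262.50624322503927))
```

View pics/w15c.png

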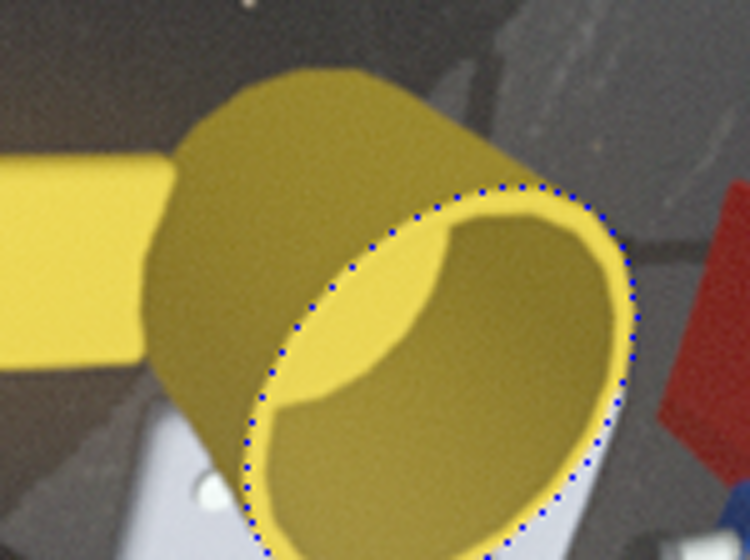

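```bash
python3 -c "
from h import *
T=np.load('T11.npy');k=799/512
print(tri(ray('wrist',489/k,425/k,T),ray('side',180+436/5,130+345/5)))
T5=np.load('T15.npy')
print(tri(ray('wrist',190+190/6,210+365/6,T),ray('wrist',200+705/2.5,100+482/2.5,T5)))
go(.5265,-.2475,.099,0)
"
```

```text
(array([ 0.55490701, -0.06441472,  0.10951896]), [0.0011125343296541832, 0.0011125343296543582])
(array([ 0.5521905 , -0.17073292,  0.11125664]), [3.203541592846292e-06, 3.2035415928315467e-06])
row [0.0, -0.1, 0.0] [-0.6, 1.6, 71.5] dist 72.0 rows>= 2.0
```

```bash
python3 -m inch '[[[0,0,0,-3,4,10,0],[0,0,0,-3,4,20,0],[0,0,0,-3,4,27,0],[0,0,0,-3,4,33,0],[0,0,0,-3,4,39,0],[0,0,0,-3,4,45,0],[0,0,0,-3,4,51,0],[0,0,0,-3,4,57,0],[0,0,0,-3,4,63,0],[0,0,0,-3,4,68,0],[0,0,0,-3,4,71,0],[0,0,0,-3,4,71,0],[0,0,0,-3,4,71,0],[0,0,0,-3,4,71,0],[0,0,0,-3,4,71,0],[0,0,0,-3,4,71,0],[0,0,0,-3,4,71,0],[0,0,0,-3,4,71,0]]]'
python3 -c "
from h import *
im,T=snap('wrist','pics/w16.png');crop(im,250,100,262,234,2.5,'pics/w16b.png')
im,_=snap('side','pics/s16.png');crop(im,180,130,160,120,5,'pics/s16a.png')
np.save('T16.npy',T)
"
```

```text
clock: 21.6
position: [0.5242, -0.2474, 0.0962]
orientation: [-1.571, 0.0, -0.001]
force: [-0.5, -0.6, -0.7]
opening: 0.009
```

View pics/w16b.png

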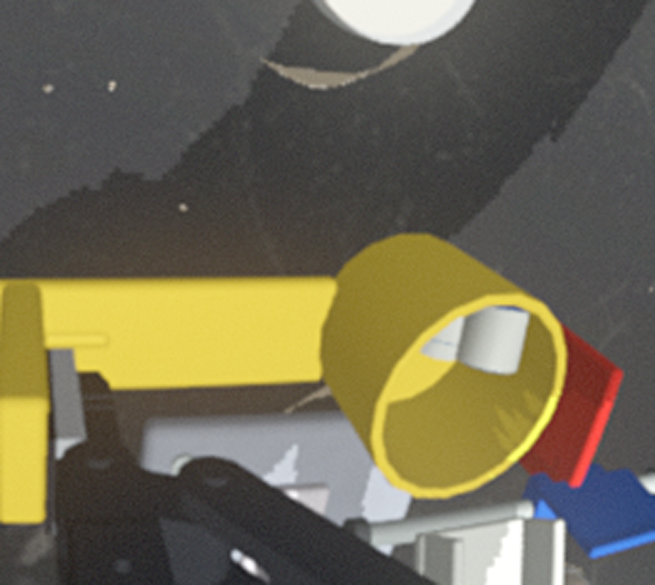

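View pics/s16a.png

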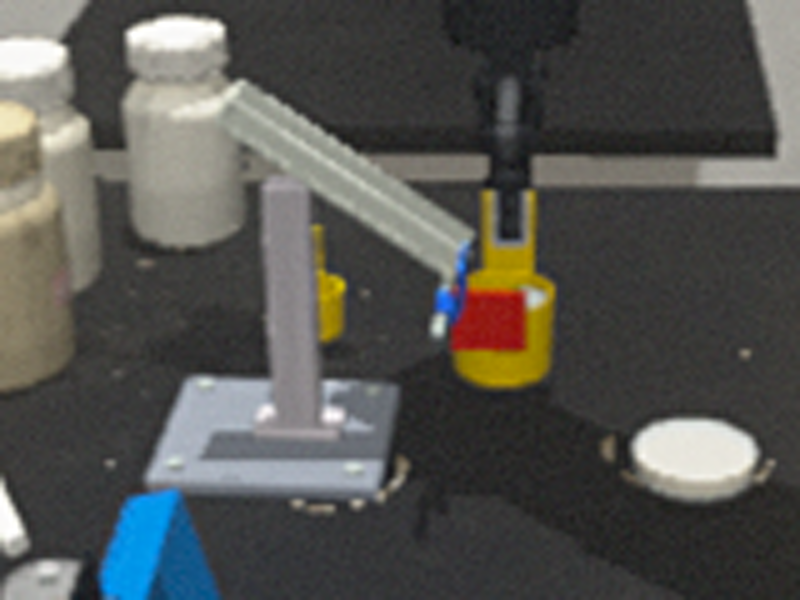

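```bash
python3 -m inch '[[[0,0,0,0,0,0,0],[0,0,0,0,0,0,0],[0,0,0,0,0,0,0],[0,0,0,0,0,0,0],[0,0,0,0,0,-10,0],[0,0,0,0,0,-20,0],[0,0,0,0,0,-30,0],[0,0,0,0,0,-40,0],[0,0,0,0,0,-50,0],[0,0,0,0,0,-60,0],[0,0,0,-10,0,-70,0],[0,0,0,-25,0,-75,0],[0,0,0,-40,0,-80,0],[0,0,0,-55,0,-80,0],[0,0,0,-70,0,-80,0],[0,0,0,-80,0,-80,0],[0,0,0,-80,0,-80,0],[0,0,0,-80,0,-80,0]]]'
python3 -c "
from h import *
im,T=snap('wrist','pics/w17.png');crop(im,250,100,262,234,2.5,'pics/w17b.png')
im,_=snap('side','pics/s17.png');crop(im,180,130,160,120,5,'pics/s17a.png')
np.save('T17.npy',T)
"
```

```text
clock: 23.2
position: [0.4439, -0.3276, 0.0965]
orientation: [-1.571, -0.001, -0.002]
force: [0.5, -0.4, -1.4]
opening: 0.009
```

View pics/w17b.png

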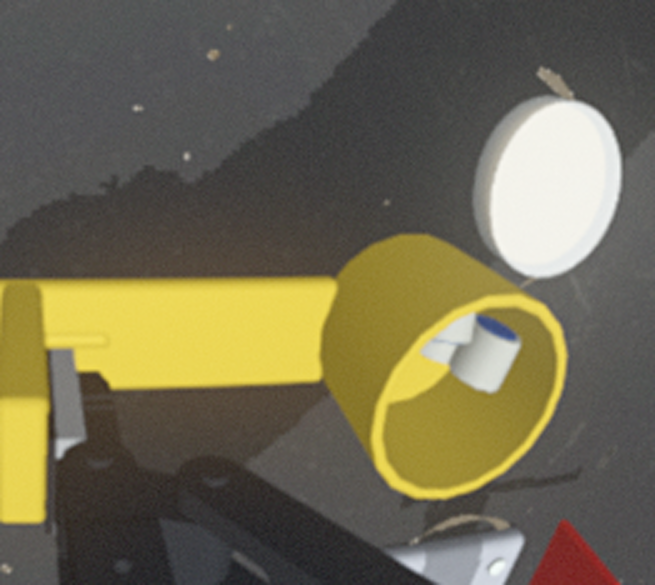

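View pics/s17a.png

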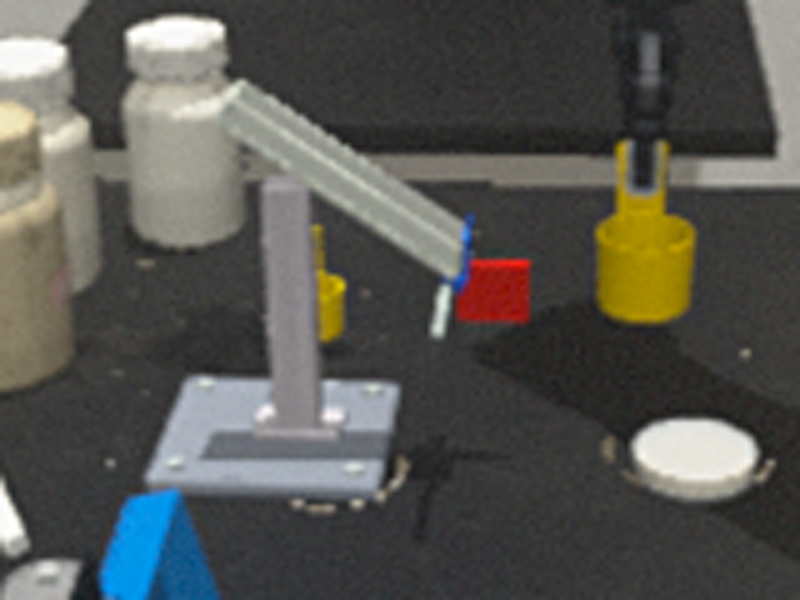

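```bash
python3 - <<'E'
from h import *
k=799/512
T=np.load('T10.npy')
C=lambda p:R.from_euler('z',-.025).apply([p[0]-.5375,p[1]-.2701,0]).round(4)
for n,u,v,z in [('r',246,277,.061),('w',321,277,.061),('b',402,276,.061),('FL',465,154,.045),('FR',184,163,.045),('BR',203,332,.045),('BL',461,332,.045)]:
    p=onz('wrist',u/k,v/k,z,T); print(n,p.round(4),C(p))
im=cv2.imread('pics/w9.png'); im2=cv2.imread('pics/w7.png'); crop(im2,130,90,256,160,3,'pics/w7c.png')
E
```

```text
r [0.5542 0.2217 0.061 ] [ 0.0155 -0.0488  0.    ]
w [0.5535 0.272  0.061 ] [0.016  0.0015 0.    ]
b [0.5517 0.3233 0.061 ] [0.0155 0.0528 0.    ]
FL [0.4749 0.361  0.045 ] [-0.0603  0.0925  0.    ]
FR [0.4789 0.1745 0.045 ] [-0.0609 -0.0941  0.    ]
BR [0.6018 0.1776 0.045 ] [ 0.062  -0.0941  0.    ]
BL [0.5959 0.3655 0.045 ] [0.0607 0.0939 0.    ]
```

View pics/w7c.png

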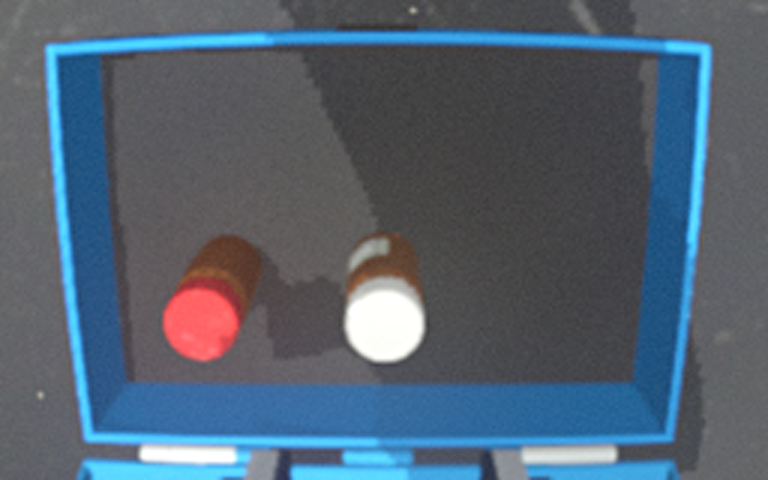

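```bash
python3 -m inch '[[[0,0,0,0,-10,0,0],[0,0,0,0,-30,0,0],[0,0,0,0,-50,5,0],[0,0,0,0,-70,15,0],[0,0,0,0,-90,30,0],[0,0,0,0,-105,50,0],[0,0,0,0,-105,75,0],[0,0,0,0,-105,105,0],[0,0,0,0,-105,135,0],[0,0,0,0,-105,165,0],[0,0,0,0,-105,195,0],[0,0,0,0,-105,225,0],[0,0,0,5,-105,255,0],[0,0,0,10,-105,285,0],[0,0,0,15,-105,315,0],[0,0,0,20,-105,345,0],[0,0,0,25,-105,375,0],[0,0,0,30,-105,400,0],[0,0,0,35,-105,420,0],[0,0,0,40,-105,430,0]]]'
python3 -c "
from h import *
go(.5115,.2086,.20,.025)"
```

```text
clock: 24.97
position: [0.485, 0.1056, 0.2021]
orientation: [-1.57, -0.001, 0.003]
force: [-0.0, -0.4, -1.8]
opening: 0.0088
row [-0.0, -1.3, 0.1] [26.8, 2.2, 103.0] dist 106.0 rows>= 3.0
```

```bash
python3 -m inch '[[[0,-0.4,0,5,2,25,0],[0,-0.8,0,12,2,50,0],[0,-1.3,0,18,2,75,0],[0,-1.3,0,24,2,92,0],[0,-1.3,0,27,2,103,0],[0,-1.3,0,27,30,103,0],[0,-1.3,0,27,55,103,0],[0,-1.3,0,27,70,103,0],[0,-1.3,0,27,70,103,0],[0,-1.3,0,27,70,103,0],[0,-1.3,0,27,70,103,0]]]'
python3 -c "
from h import *
im,T=snap('wrist','pics/w18.png');np.save('T18.npy',T)
go(.5115,.2086,.043,.025)
im2=im.copy()
off=np.array([0,.1058]); 
for (rx,ry,rz,rad) in [(T[0,3]-.0026,T[1,3]+.1058,T[2,3]+.0055,.028)]:
  for t in np.linspace(0,2*np.pi,90):
    u,v=proj('wrist',(rx+rad*np.cos(t),ry+rad*np.sin(t),rz),T); cv2.circle(im2,(int(round(u)),int(round(v))),0,(255,0,0),-1)
crop(im2,190,90,256,192,3.1,'pics/w18b.png')
im,_=snap('side','pics/s18.png');crop(im,150,130,200,200,3,'pics/s18a.png')
"
```

```text
clock: 25.88
position: [0.5125, 0.2056, 0.1325]
orientation: [-1.571, -0.002, 0.021]
force: [-0.3, 0.5, -0.7]
opening: 0.0092
row [-0.0, -0.2, 0.1] [-1.5, 89.9, 2.9] dist 90.0 rows>= 3.0
```

View pics/w18b.png

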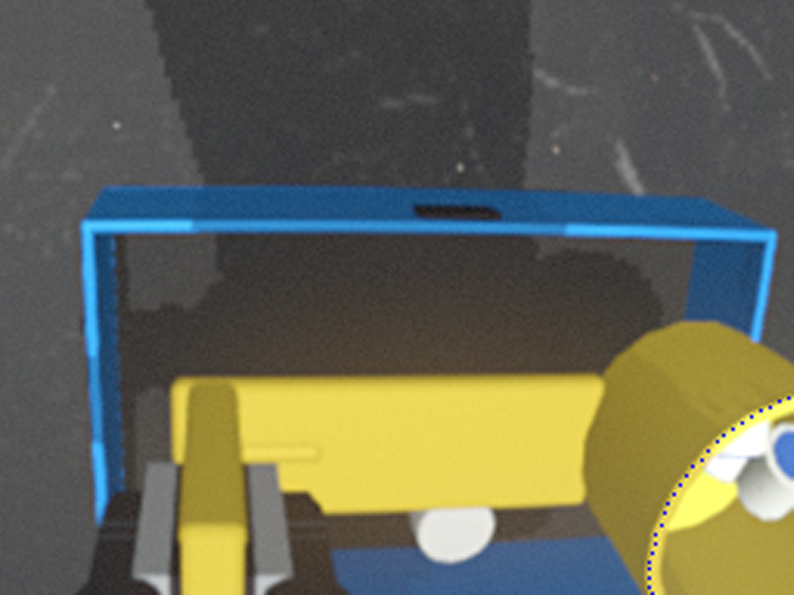

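View pics/s18a.png

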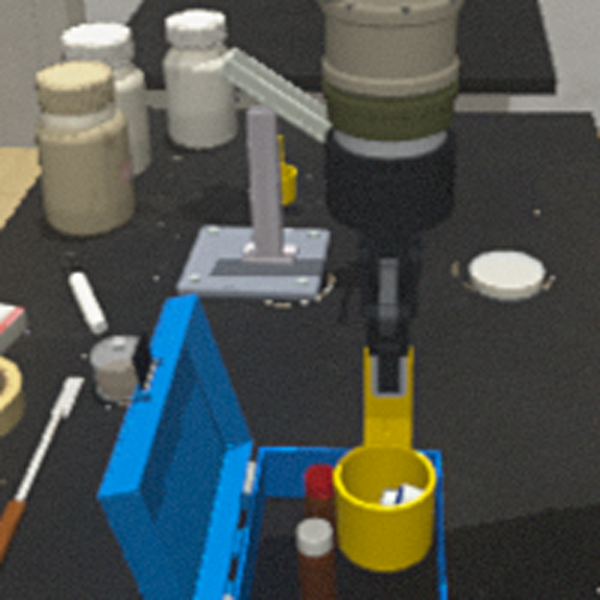

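```bash
python3 -m inch '[[[0,-0.2,0,-1,10,3,0],[0,-0.2,0,-1,30,3,0],[0,-0.2,0,-1,50,3,0],[0,-0.2,0,-1,65,3,0],[0,-0.2,0,-1,75,3,0],[0,-0.2,0,-1,75,3,0],[0,-0.2,0,-1,75,3,0]]]'
python3 -c "
from h import *
im,T=snap('wrist','pics/w19.png');crop(im,100,90,412,230,1.9,'pics/w19b.png')
go(.5115,.2086,.043,.025)
im,_=snap('side','pics/s19.png');crop(im,150,200,200,150,4,'pics/s19a.png')
"
```

```text
clock: 26.57
position: [0.5104, 0.2088, 0.0562]
orientation: [-1.571, 0.001, 0.026]
force: [-0.9, 0.4, -0.9]
opening: 0.0087
row [-0.0, 0.0, 0.1] [0.4, 13.9, -0.4] dist 14.0 rows>= 1.0
```

View pics/w19b.png

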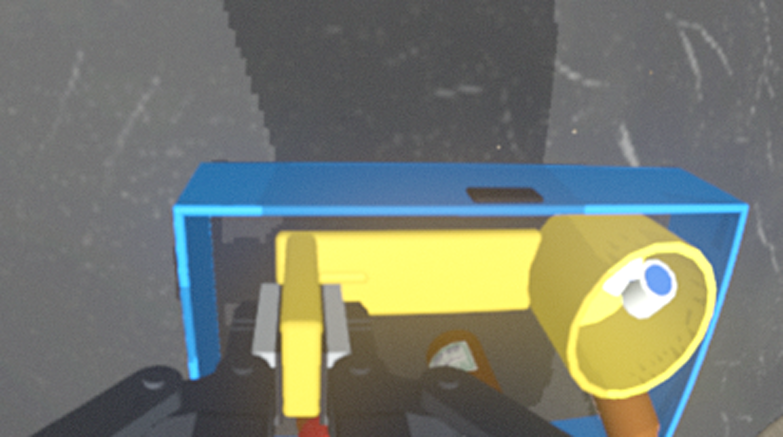

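View pics/s19a.png

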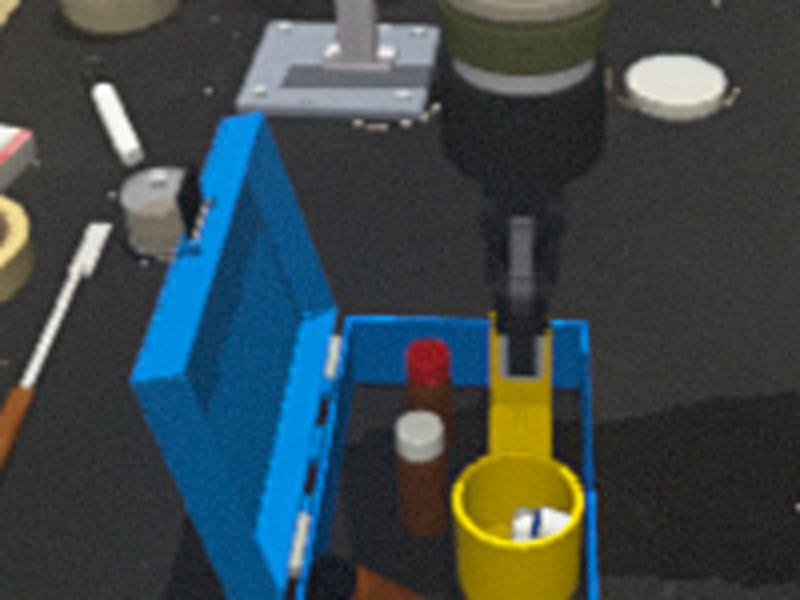

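```bash
python3 -c "
from h import *
im=cv2.imread('pics/s19.png');crop(im,190,270,150,114,5,'pics/s19b.png')
im=cv2.imread('pics/s18.png');crop(im,190,270,150,114,5,'pics/s18b.png')
im=cv2.imread('pics/w19.png');crop(im,300,170,180,140,4.4,'pics/w19c.png')
"
```

```text
(no output)
```

View pics/s19b.png

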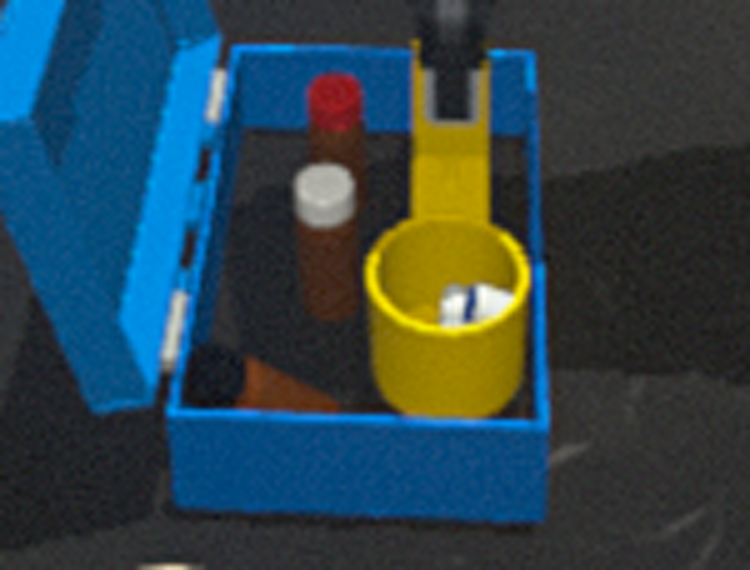

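View pics/s18b.png

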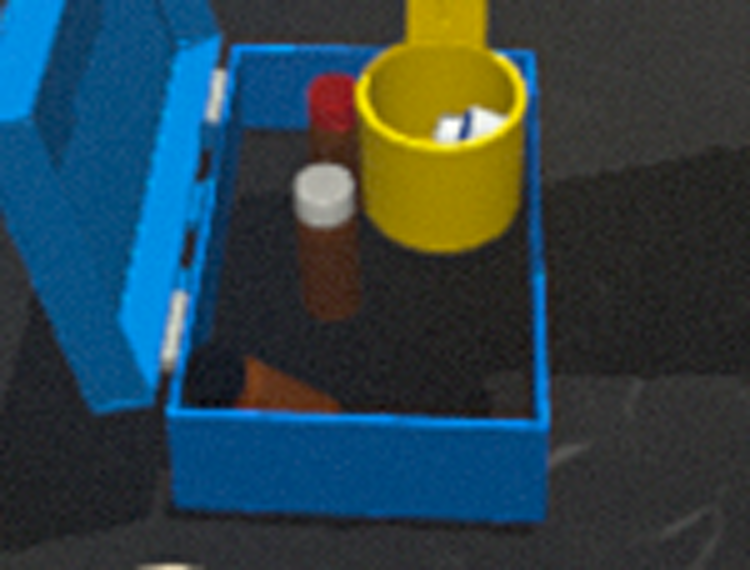

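View pics/w19c.png

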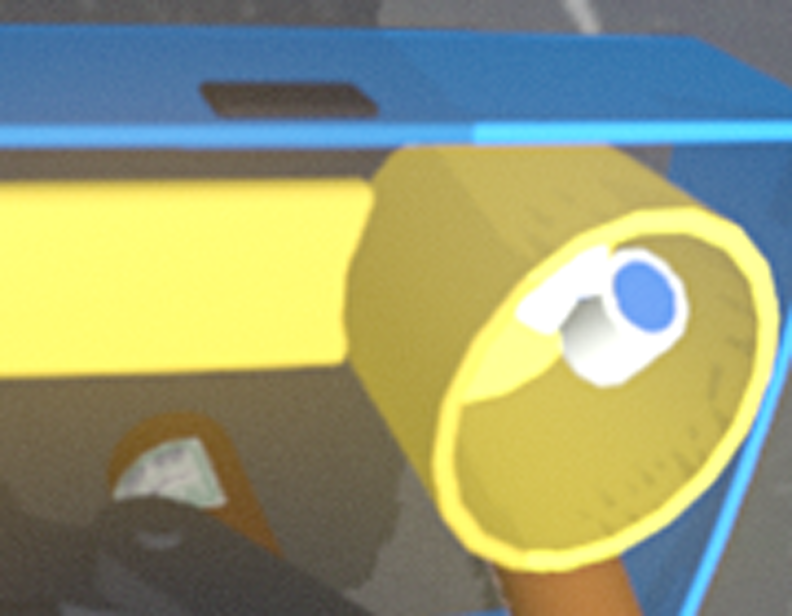

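```bash
python3 -c "
from h import *
C=lambda p:R.from_euler('z',-.025).apply([p[0]-.5375,p[1]-.2701,0]).round(4)
f=lambda a,b:(190+a/5,270+b/5)
for n,q,z in [('cap top mid (upper surf)',f(218,348),.026),('cap left',f(185,372),.0145),('cap right/upper edge',f(246,357),.026),('body upper edge at wall',f(335,405),.0235),('cap body junction',f(240,385),.018)]: print(n,C(onz('side',*q,z)))
im=cv2.imread('pics/w19.png'); T=toolpose()
print('rim predicted', C((T[0,3]-.0026,T[1,3]+.1058)))
k=4.4; print('orange bit in wrist', C(onz('wrist',300+500/k,170+570/k,.02,T)),C(onz('wrist',300+610/k,170+560/k,.02,T)),C(onz('wrist',300+640/k,170+610/k,.02,T)))
"
```

```text
cap top mid (upper surf) [0.0526 0.0477 0.    ]
cap left [0.065  0.0485 0.    ]
cap right/upper edge [0.0423 0.0514 0.    ]
body upper edge at wall [0.0097 0.0687 0.    ]
cap body junction [0.0442 0.0566 0.    ]
rim predicted [-0.0275  0.0454  0.    ]
orange bit in wrist [0.0372 0.0662 0.    ] [0.039  0.0927 0.    ] [0.0544 0.1064 0.    ]
```

```bash
python3 -m inch '[[[0,0,0,0,5,0,0],[0,0,0,0,9,0,0],[0,0,0,0,12,0,0],[0,0,0,0,13,0,0],[0,0,0,0,13,0,0],[0,0,0,0,13,0,0]]]'
python3 -c "
from h import *
print(state()['position'],state()['force'])
im,T=snap('wrist','pics/w20.png');crop(im,100,90,412,230,1.9,'pics/w20b.png')
im,_=snap('side','pics/s20.png');crop(im,190,270,150,114,5,'pics/s20b.png')
"
```

```text
clock: 27.17
position: [0.5105, 0.2087, 0.0432]
orientation: [-1.571, 0.0, 0.026]
force: [0.4, -0.2, -1.3]
opening: 0.009
[0.51046641 0.20870391 0.04321295] [ 0.39047017 -0.19535078 -1.33361764]
```

View pics/w20b.png

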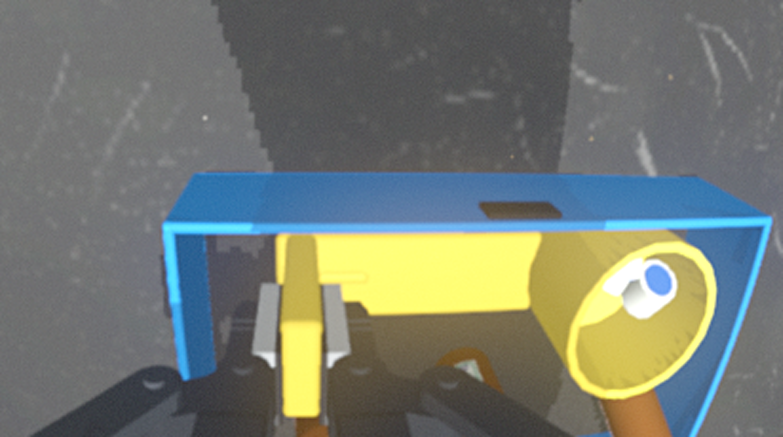

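View pics/s20b.png

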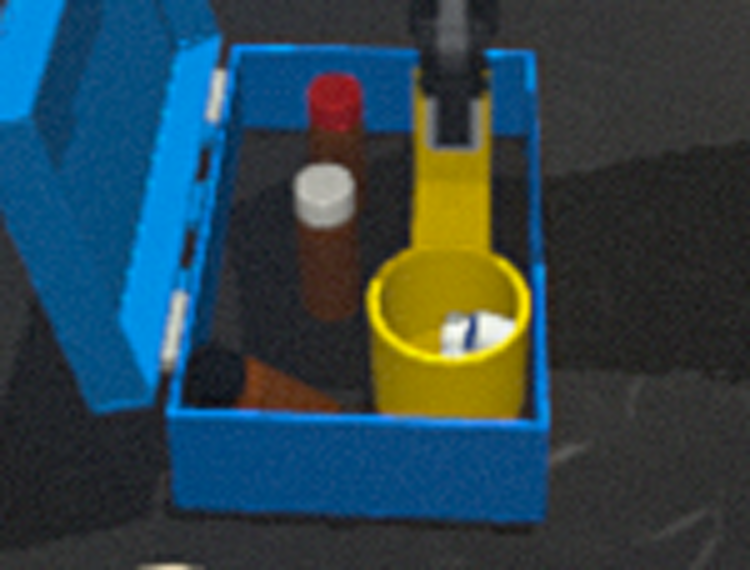

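```bash
python3 -m inch '[[[0,0,0,0,1,0,0],[0,0,0,0,2,0,0],[0,0,0,0,2,0,0]]]';python3 -m inch '[[[0,0,0,0,0,0,28],[0,0,0,0,0,0,28],[0,0,0,0,0,0,28],[0,0,0,0,0,0,28],[0,0,0,0,-15,0,28],[0,0,0,0,-35,0,28],[0,0,0,0,-60,0,28],[0,0,0,0,-100,0,28],[0,0,0,0,-140,0,28],[0,0,0,-40,-150,0,28],[0,0,0,-80,-150,30,28],[0,0,0,-80,-150,60,28],[0,0,0,-80,-150,60,28],[0,0,0,-80,-150,60,28],[0,0,0,-80,-150,60,28]]]'
python3 -c "
from h import *
im,T=snap('wrist','pics/w21.png');crop(im,0,0,512,384,1.56,'pics/w21b.png');np.save('T21.npy',T)
im,_=snap('side','pics/s21.png');crop(im,150,220,200,150,4,'pics/s21b.png')
im,_=snap('scene','pics/c21.png');crop(im,80,170,140,130,5,'pics/c21b.png')
"
```

```text
clock: 27.52
position: [0.5108, 0.2088, 0.0418]
orientation: [-1.571, -0.001, 0.025]
force: [-1.3, -0.8, 3.5]
opening: 0.0085
clock: 28.77
position: [0.4291, 0.2668, 0.1913]
orientation: [-1.571, -0.0, 0.026]
force: [0.1, -0.8, 0.7]
opening: 0.024
```

View pics/w21b.png

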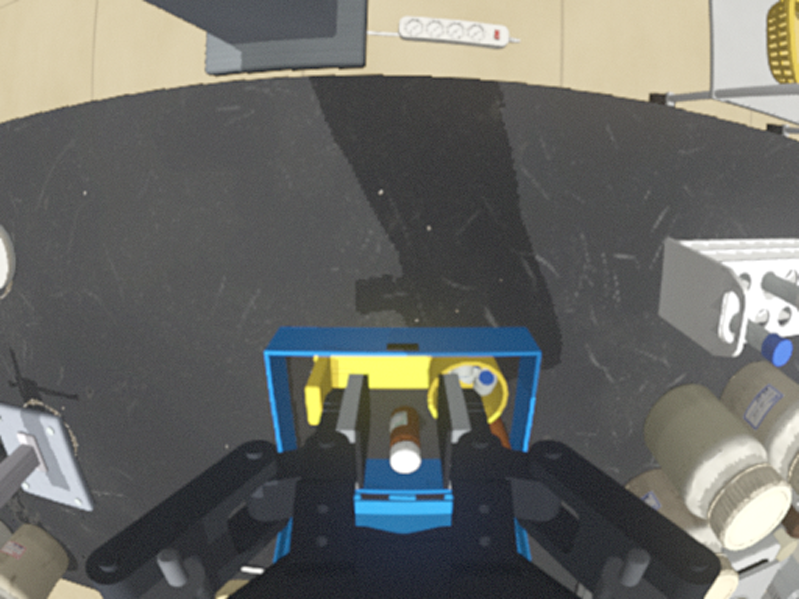

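View pics/c21b.png

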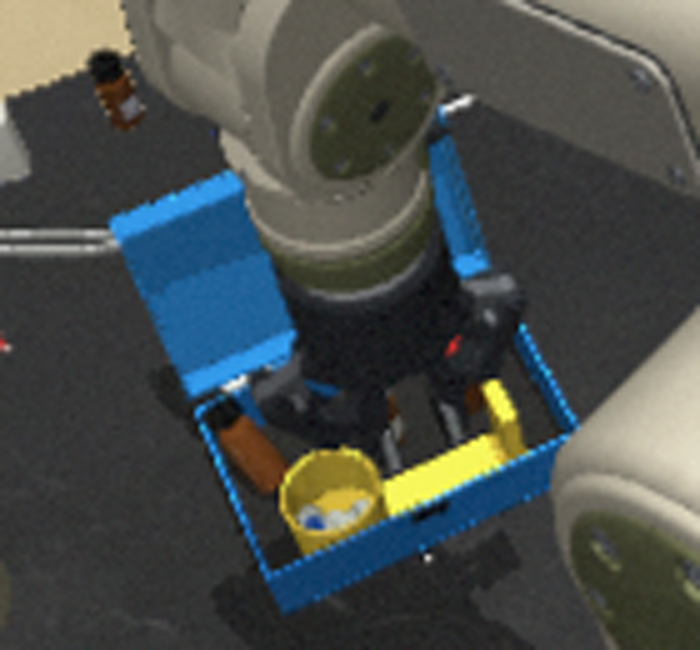

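View pics/s21b.png

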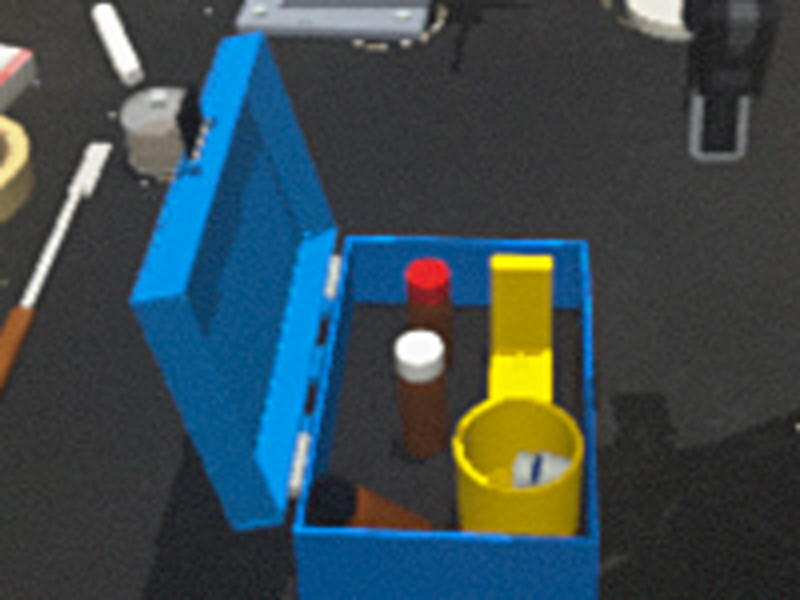

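```bash
python3 -c "
from h import *
C=lambda p:R.from_euler('z',-.025).apply([p[0]-.5375,p[1]-.2701,p[2]]).round(4)
x,e=tri(ray('scene',125,252.4),ray('side',190+218/5,270+372/5)); print(C(x),e)
x,e=tri(ray('scene',80+320/5,170+485/5),ray('side',190+447/5,270+300/5)); print('rim',C(x),e)
print('base z.015',C(onz('scene',80+275/5,170+480/5,.0145)))
im=cv2.imread('pics/c21.png');crop(im,110,230,90,70,8,'pics/c21c.png')
im=cv2.imread('pics/w21.png');crop(im,160,200,200,120,4,'pics/w21c.png')
"
```

```text
[0.0482 0.0759 0.045 ] [0.00013632903118906034, 0.00013632903118885635]
rim [-0.0281  0.0456  0.0507] [0.00038901315500818864, 0.0003890131550081968]
base z.015 [0.011  0.0659 0.0145]
```

View pics/c21c.png

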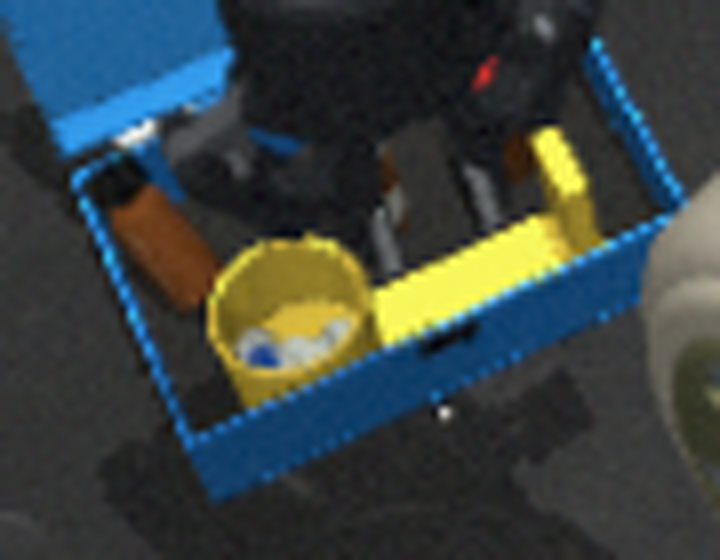

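View pics/w21c.png

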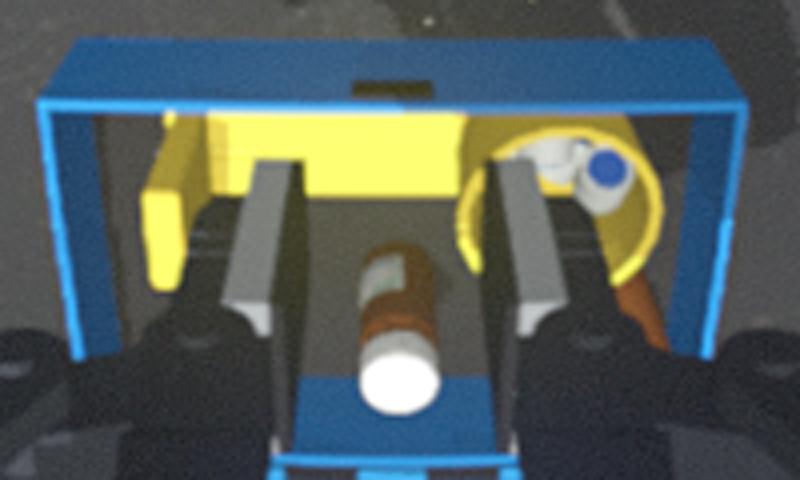

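```bash
python3 -c "
from h import *
print(state()['position']); go(.429,.267,.30,0);go(.70,.20,.30,0)"
```

```text
[0.42959437 0.26595861 0.1910478 ]
row [0.0, 1.4, -0.0] [-0.6, -109.0, 1.0] dist 109.0 rows>= 3.0
row [0.0, 1.4, -0.0] [268.7, -109.0, -72.5] dist 299.0 rows>= 8.0
```

```bash
python3 -m inch '[[[0,0,0,0,-40,0,0],[0,0,0,0,-80,0,0],[0,0,0,0,-110,0,0],[0,1.4,0,40,-110,-15,0],[0,1.4,0,80,-110,-30,0],[0,1.4,0,120,-110,-45,0],[0,1.4,0,160,-110,-60,0],[0,1.4,0,200,-110,-72,0],[0,1.4,0,235,-110,-72,0],[0,1.4,0,268,-110,-72,0],[0,1.4,0,268,-110,-72,0],[0,1.4,0,268,-110,-72,0],[0,1.4,0,268,-110,-72,0]]]' 30
python3 -c "
from h import *
im,T=snap('wrist','pics/w22.png');crop(im,0,0,512,384,1.56,'pics/w22b.png');np.save('T22.npy',T)
im,_=snap('side','pics/s22.png');crop(im,130,100,240,200,3,'pics/s22b.png')
go(.70,.20,.151,0)
"
```

```text
clock: 30.0
position: [0.6988, 0.2005, 0.2998]
orientation: [-1.571, 0.003, -0.0]
force: [-0.7, -0.3, -0.2]
opening: -0.0
row [-0.0, 0.1, 0.0] [2.1, 151.6, -1.3] dist 152.0 rows>= 4.0
```

View pics/w22b.png

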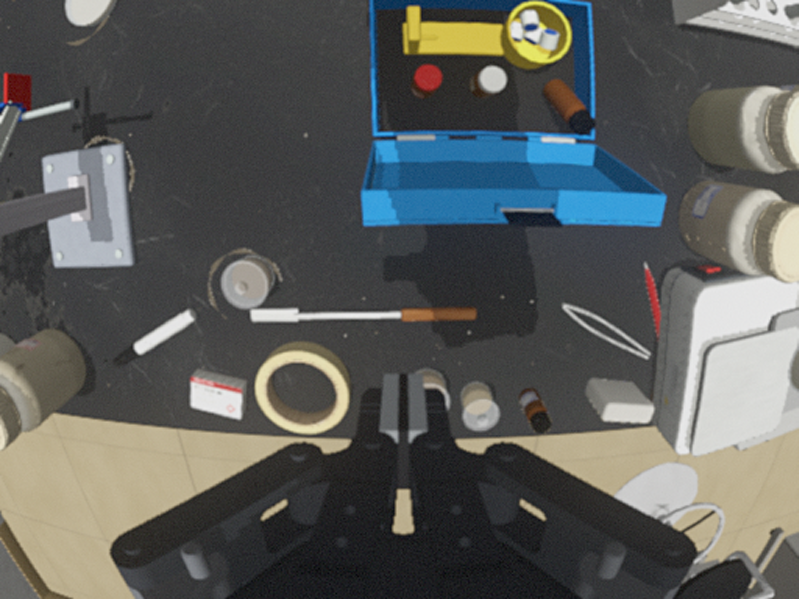

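View pics/s22b.png

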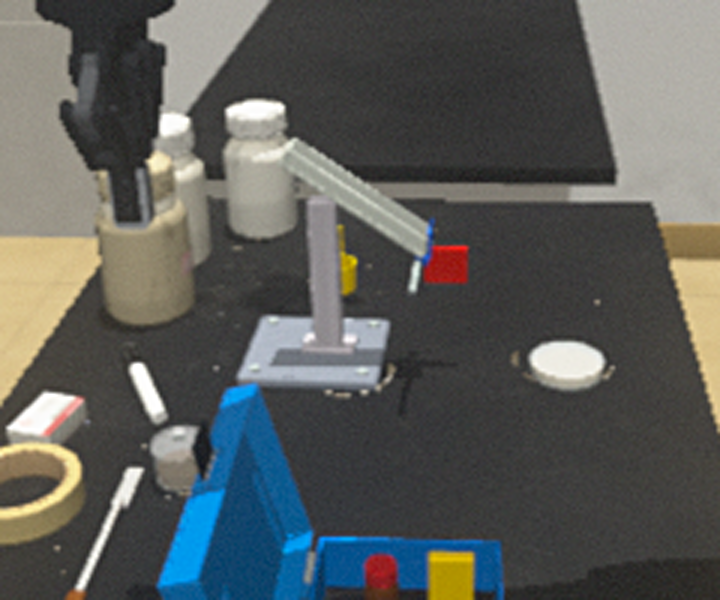

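```bash
python3 -c "
from h import *
T=np.load('T22.npy');k=799/512
for (u,v,z) in [(365,225,.168),(500,225,.168),(663,222,.168),(365,192,.172),(655,193,.172),(503,207,.17),(553,207,.17),(530,222,.17)]: print((u,v),onz('wrist',u/k,v/k,z,T).round(4))
im=cv2.imread('pics/w22.png');crop(im,230,0,160,150,5,'pics/w22c.png')
"
```

```text
(365, 225) [0.6574 0.1783 0.168 ]
(500, 225) [0.6568 0.2566 0.168 ]
(663, 222) [0.6503 0.3663 0.168 ]
(365, 192) [0.6379 0.1789 0.172 ]
(655, 193) [0.6319 0.3556 0.172 ]
(503, 207) [0.6459 0.2575 0.17  ]
(553, 207) [0.6448 0.2879 0.17  ]
(530, 222) [0.6543 0.2742 0.17  ]
```

View pics/w22c.png

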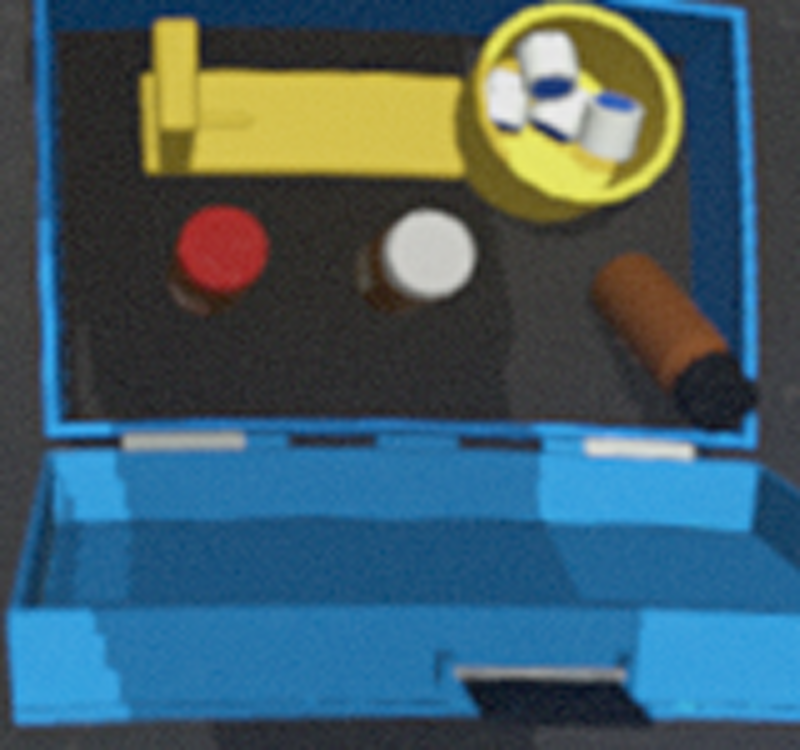

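```bash
python3 -c "
from h import *
T=np.load('T22.npy')
C=lambda p:R.from_euler('z',-.025).apply([p[0]-.5375,p[1]-.2701,p[2]]).round(4)
c=lambda a,b:(230+a/5,b/5)
x,e=tri(ray('wrist',*c(716,390),T),ray('side',190+218/5,270+372/5),ray('scene',125,252.4)); print('cap',C(x),e)
for z in (.04,.045,.05): print(z,'capright',C(onz('wrist',*c(757,390),z,T)),'capback',C(onz('wrist',*c(712,428),z,T)),'wall inner left', C(onz('wrist',*c(744,300),.045,T)),'cap centre',C(onz('wrist',*c(716,390),z,T)))
print('base',C(onz('wrist',*c(640,270),.02,T)), 'corner', C(onz('wrist',*c(757,440),.045,T)),C(onz('wrist',*c(50,430),.045,T)))
"
```

```text
cap [0.0476 0.0784 0.0482] [0.002648626848076431, 0.0003439302312530378, 0.0028594637244566444]
0.04 capright [0.0469 0.0968 0.04  ] capback [0.0584 0.0833 0.04  ] wall inner left [0.0225 0.0909 0.045 ] cap centre [0.0478 0.0844 0.04  ]
0.045 capright [0.0472 0.0946 0.045 ] capback [0.0586 0.0813 0.045 ] wall inner left [0.0225 0.0909 0.045 ] cap centre [0.0481 0.0824 0.045 ]
0.05 capright [0.0476 0.0925 0.05  ] capback [0.0588 0.0793 0.05  ] wall inner left [0.0225 0.0909 0.045 ] cap centre [0.0485 0.0804 0.05  ]
base [0.0131 0.0694 0.02  ] corner [0.061  0.0948 0.045 ] [ 0.0617 -0.0947  0.045 ]
```

```bash
cat >> h.py <<'E'
def gotip(tip,tilt,yaw=0,reach=.011):
    """tip: world position of closed fingertip centre; tilt deg (fingers lean forward)"""
    T=toolpose()
    Rt=R.from_euler('z',yaw).as_matrix()@R.from_euler('xyz',[-np.pi/2,0,0]).as_matrix()@R.from_rotvec([0,0,-np.radians(tilt)]).as_matrix()
    p=np.array(tip)-Rt[:,1]*reach
    w=np.degrees(R.from_matrix(T[:3,:3].T@Rt).as_rotvec())
    print('TCP',p.round(4),'row',w.round(1).tolist(),to_tool(p,T).tolist())
def cw(x,y,z): # case -> world
    q=R.from_euler('z',.025).apply([x,y,z]); return q+[.5375,.2701,0]
def wc(p): return R.from_euler('z',-.025).apply(np.array(p)-[.5375,.2701,0])
E
python3 -c "
from h import *
gotip(cw(.045,.07,.20),15)"
```

```text
TCP [0.5779 0.3412 0.2106] row [-0.0, 0.1, -15.0] [-119.8, 92.0, 140.1]
```

```bash
python3 -m inch '[[[0,0,-5,-40,0,20,0],[0,0,-10,-80,0,50,0],[0,0,-15,-120,0,80,0],[0,0,-15,-120,0,110,0],[0,0,-15,-120,0,140,0],[0,0,-15,-120,30,140,0],[0,0,-15,-120,60,140,0],[0,0,-15,-120,92,140,0],[0,0,-15,-120,92,140,0],[0,0,-15,-120,92,140,0]]]'
python3 -c "
from h import *
gotip(cw(.045,.07,.062),15)
im,T=snap('wrist','pics/w23.png');crop(im,130,150,256,192,3,'pics/w23b.png')
im,_=snap('side','pics/s23.png');crop(im,150,180,200,190,3,'pics/s23b.png')
"
```

```text
clock: 30.93
position: [0.576, 0.3408, 0.2093]
orientation: [-1.572, -0.26, 0.002]
force: [0.2, 0.1, 1.2]
opening: 0.0001
TCP [0.5779 0.3412 0.0726] row [0.0, 0.1, -0.1] [-33.2, 132.6, 0.6]
```

View pics/w23b.png

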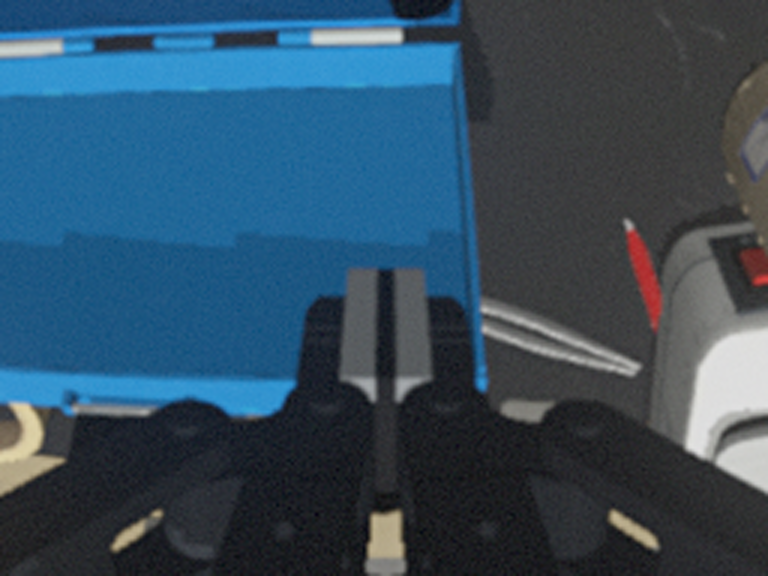

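View pics/s23b.png

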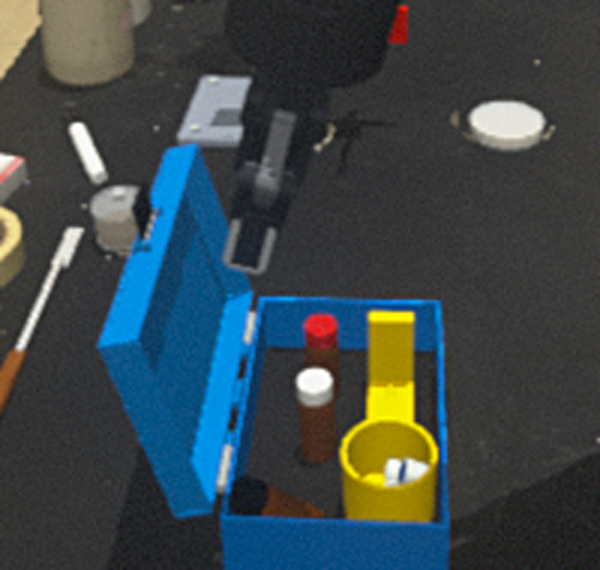

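```bash
python3 -m inch '[[[0,0,0,-10,40,0,0],[0,0,0,-18,75,0,0],[0,0,0,-26,105,0,0],[0,0,0,-31,125,0,0],[0,0,0,-33,133,0,0],[0,0,0,-33,133,0,0],[0,0,0,-33,133,0,0]]]'
python3 -c "
from h import *
print(state()['position'],state()['force'])
gotip(cw(.045,.07,.05),15);gotip(cw(.040,.064,.032),15)
im,_=snap('side','pics/s24.png');crop(im,180,260,120,100,6,'pics/s24b.png')
"
```

```text
clock: 31.62
position: [0.5831, 0.3419, 0.0749]
orientation: [-1.569, -0.265, 0.0]
force: [0.5, 0.0, 0.7]
opening: -0.0003
[0.58307065 0.3418979  0.07485293] [0.54663713 0.0395852  0.68799258]
TCP [0.5779 0.3412 0.0606] row [-0.1, 0.0, 0.2] [-8.7, 12.4, -0.7]
TCP [0.573  0.3351 0.0426] row [-0.1, 0.0, 0.2] [-18.1, 28.5, -6.9]
```

View pics/s24b.png

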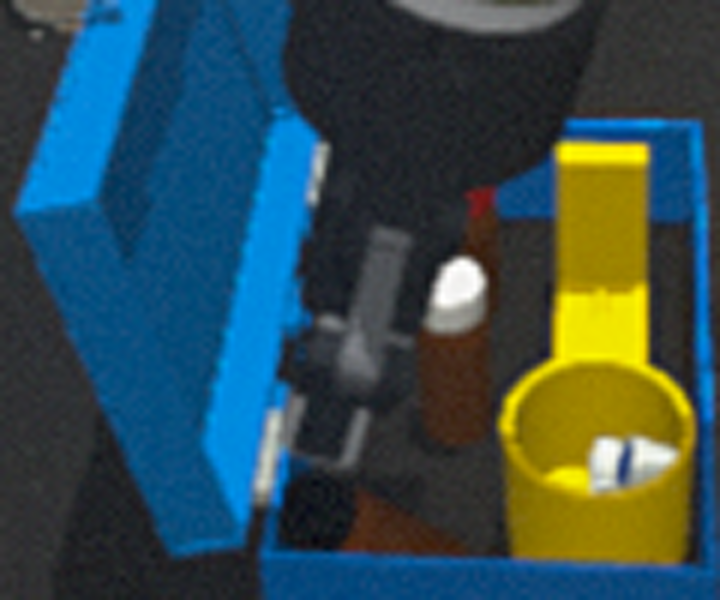

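```bash
python3 -m inch '[[[0,0,0,-5,4,0,0],[0,0,0,-9,8,0,0],[0,0,0,-9,12,0,0],[0,0,0,-9,12,0,0]]]'
python3 -m inch '[[[0,0,0,-1,3,0,0],[0,0,0,-2,6,-1,0],[0,0,0,-2,6,-1,0]]]'
python3 -c "
from h import *
im,_=snap('side','pics/s25.png');crop(im,180,260,120,100,6,'pics/s25b.png')
"
```

```text
clock: 32.0
position: [0.5794, 0.3415, 0.0636]
orientation: [-1.57, -0.272, -0.001]
force: [-0.6, -6.6, 12.7]
opening: -0.0003
clock: 32.25
position: [0.5776, 0.3407, 0.0555]
orientation: [-1.569, -0.268, -0.001]
force: [-0.8, 0.7, -0.3]
opening: 0.0001
```

View pics/s25b.png

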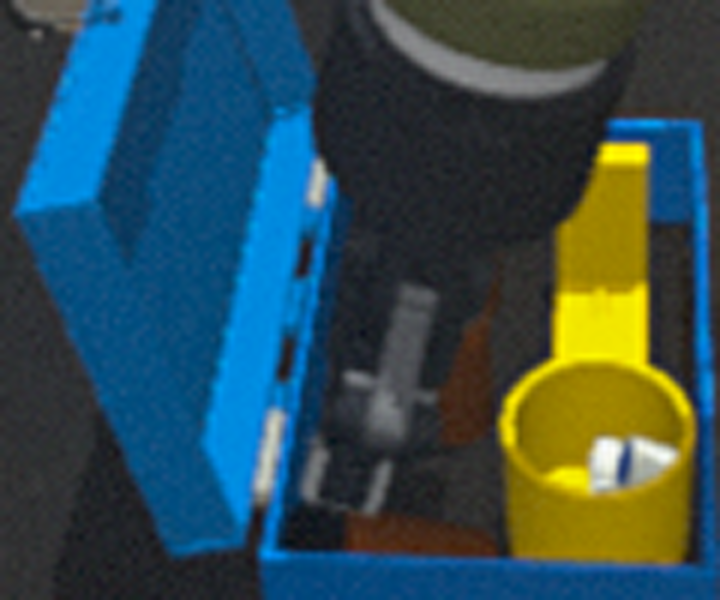

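```bash
python3 -m inch '[[[0,0,0,5,-20,0,0],[0,0,0,12,-50,0,0],[0,0,5,22,-90,0,0],[0,0,10,32,-130,-10,0],[0,0,15,44,-165,-30,0],[0,0,15,54,-200,-60,0],[0,0,15,64,-235,-90,0],[0,0,15,64,-240,-120,0],[0,0,15,64,-240,-140,0],[0,0,15,64,-240,-140,0],[0,0,15,64,-240,-140,0]]]'
python3 -c "
from h import *
print(state()['position'])
im,T=snap('wrist','pics/w26.png');crop(im,150,60,256,192,3,'pics/w26b.png')
im,_=snap('side','pics/s26.png');crop(im,150,250,170,130,4.5,'pics/s26b.png')
go(.70,.20,.30,0)
"
```

```text
clock: 33.22
position: [0.5754, 0.1991, 0.3013]
orientation: [-1.57, -0.001, -0.002]
force: [-0.1, 0.4, -0.1]
opening: -0.0001
[0.57537742 0.19905986 0.30132947]
row [-0.0, 0.1, -0.1] [125.4, -0.5, -0.9] dist 125.0 rows>= 4.0
```

View pics/w26b.png

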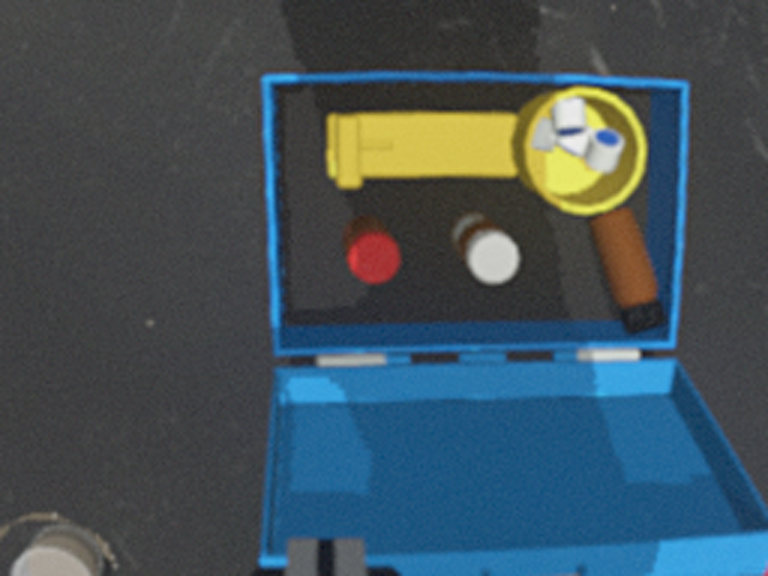

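View pics/s26b.png

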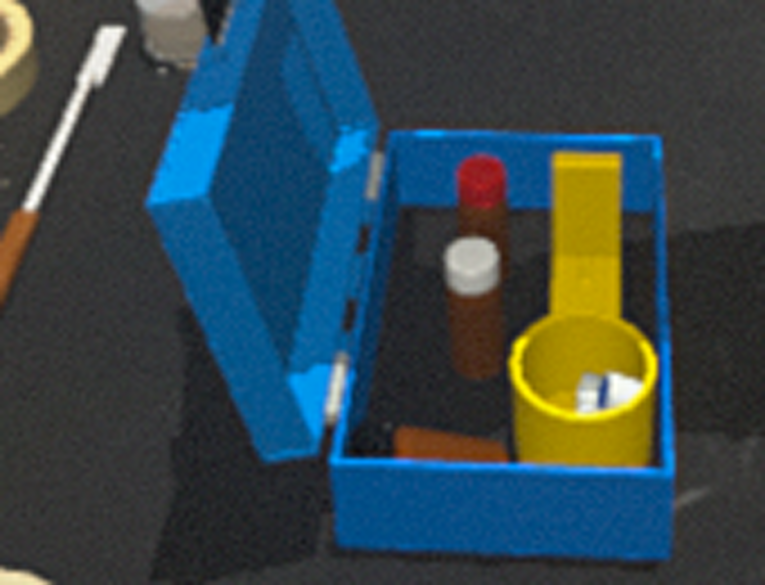

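```bash
python3 -m inch '[[[0,0,0,40,0,0,0],[0,0,0,80,0,0,0],[0,0,0,125,0,0,0],[0,0,0,125,0,0,0],[0,0,0,125,30,0,0],[0,0,0,125,65,0,0],[0,0,0,125,100,0,0],[0,0,0,125,130,0,0],[0,0,0,125,150,0,0],[0,0,0,125,150,0,0],[0,0,0,125,150,0,0]]]'
python3 -c "
from h import *
print(state()['position'],state()['force'])
im,_=snap('side','pics/s27.png');crop(im,130,170,200,150,4,'pics/s27b.png')
"
```

```text
clock: 34.23
position: [0.6982, 0.2018, 0.1479]
orientation: [-1.571, 0.005, 0.003]
force: [-0.2, 0.7, 0.5]
opening: 0.0001
[0.69821185 0.20181793 0.14794299] [-0.23166095  0.74027309  0.54999431]
```

View pics/s27b.png

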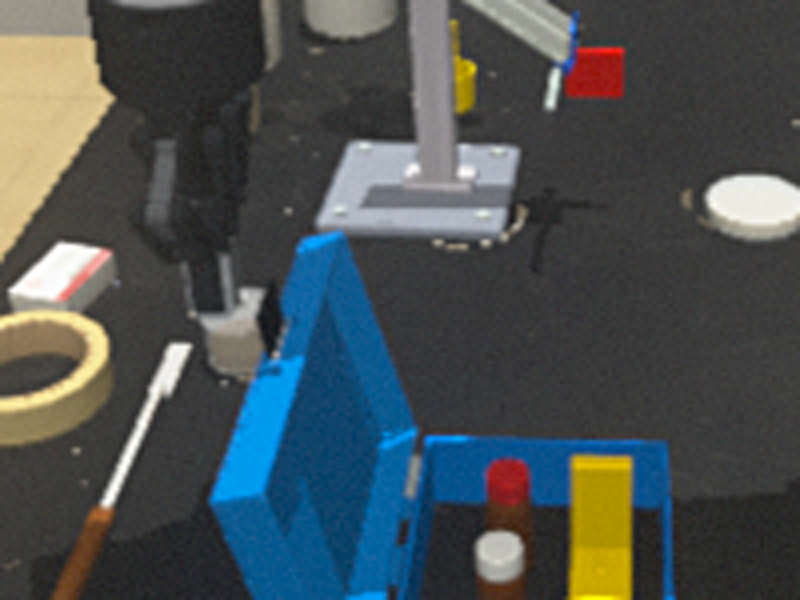

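```bash
python3 -m inch '[[[0,0,0,-10,0,0,0],[0,0,0,-20,0,0,0],[0,0,0,-28,0,0,0],[0,0,0,-35,0,0,0],[0,0,0,-42,0,0,0],[0,0,0,-49,0,0,0],[0,0,0,-56,0,0,0],[0,0,0,-63,0,0,0],[0,0,0,-70,0,0,0],[0,0,0,-77,0,0,0],[0,0,0,-84,0,0,0]]]'
python3 -c "
from h import *
print(state()['position'],state()['force'])
im,_=snap('side','pics/s28.png');crop(im,130,170,200,150,4,'pics/s28b.png')
"
```

```text
clock: 35.2
position: [0.6154, 0.2003, 0.1504]
orientation: [-1.571, 0.0, 0.001]
force: [0.9, -0.5, 0.1]
opening: -0.0003
[0.61537127 0.20031539 0.15042536] [ 0.94484702 -0.48840543  0.07418335]
```

View pics/s28b.png

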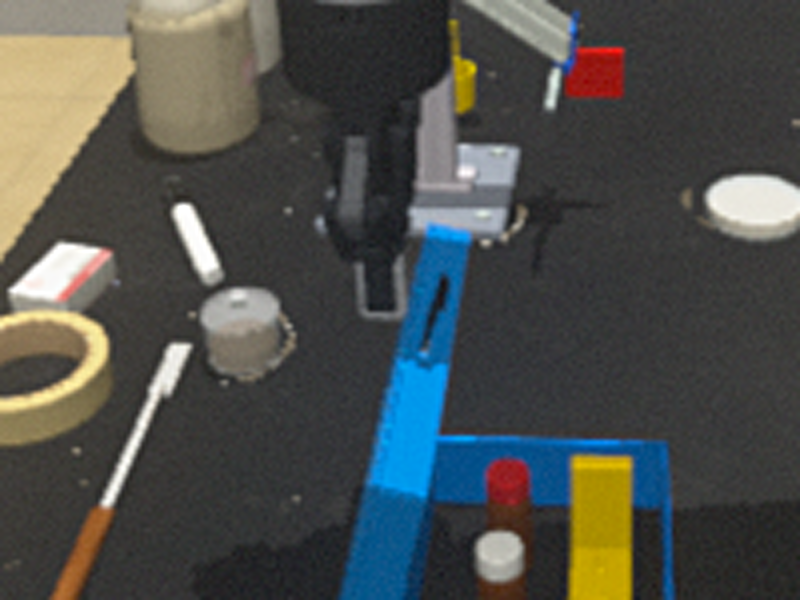

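```bash
python3 -m inch '[[[0,0,0,-7,0,0,0],[0,0,0,-14,0,0,0],[0,0,0,-21,0,0,0],[0,0,0,-28,0,0,0],[0,0,0,-35,0,0,0],[0,0,0,-42,0,0,0],[0,0,0,-48,0,0,0],[0,0,0,-52,0,0,0],[0,0,0,-56,0,0,0],[0,0,0,-56,0,0,0],[0,0,0,-56,0,0,0]]]'
python3 -c "
from h import *
print(state()['position'],state()['force'])
im,_=snap('side','pics/s29.png');crop(im,130,170,200,150,4,'pics/s29b.png')
"
```

```text
clock: 36.17
position: [0.56, 0.2004, 0.1505]
orientation: [-1.571, -0.0, 0.001]
force: [0.7, 0.0, -1.1]
opening: 0.0001
[0.56000167 0.20040999 0.15051986] [ 0.71454862  0.03219986 -1.07984392]
```

View pics/s29b.png

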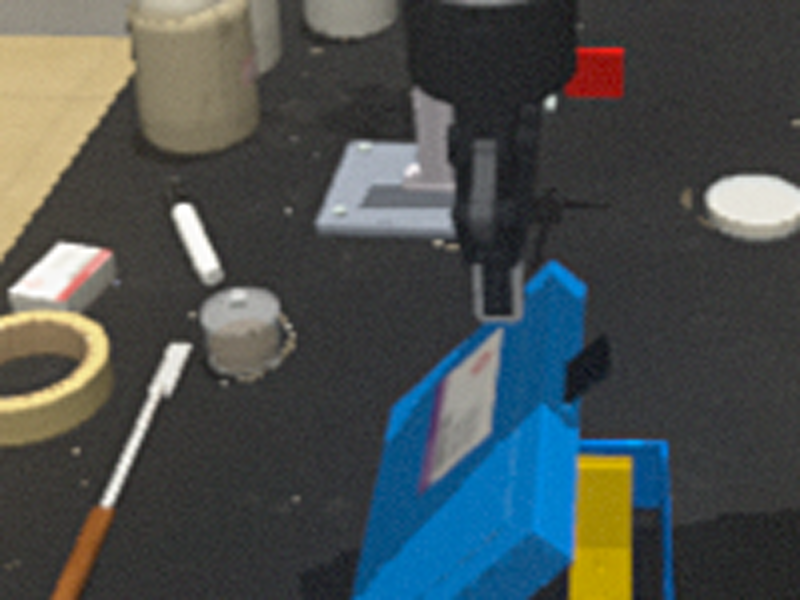

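```bash
python3 -m inch '[[[0,0,0,-7,0,0,0],[0,0,0,-14,0,0,0],[0,0,0,-21,0,0,0],[0,0,0,-28,0,0,0],[0,0,0,-35,0,0,0],[0,0,0,-42,0,0,0],[0,0,0,-42,0,0,0],[0,0,0,-42,0,0,0],[0,0,0,-42,0,0,0],[0,0,0,-42,0,0,0],[0,0,0,-42,0,0,0],[0,0,0,-42,0,0,0],[0,0,0,-42,0,0,0],[0,0,0,-42,0,0,0],[0,0,0,-42,0,0,0],[0,0,0,-42,0,0,0],[0,0,0,-42,0,0,0],[0,0,0,-42,0,0,0]]]'
python3 -c "
from h import *
im,_=snap('side','pics/s30.png');crop(im,130,170,200,190,3,'pics/s30b.png')
"
```

```text
clock: 37.72
position: [0.5181, 0.2003, 0.1504]
orientation: [-1.571, -0.0, 0.001]
force: [0.1, -0.3, -0.4]
opening: -0.0
```

View pics/s30b.png

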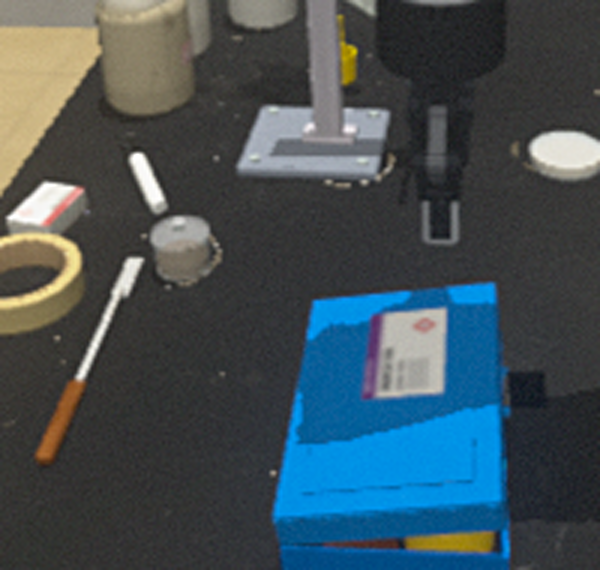

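```bash
python3 -c "
from h import *
go(.4425,.2677,.12,.025)"
```

```text
row [-0.0, -1.4, 0.0] [-75.5, 30.5, 67.4] dist 106.0 rows>= 3.0
```

```bash
python3 -m inch '[[[0,-1.4,0,-35,0,30,0],[0,-1.4,0,-76,0,67,0],[0,-1.4,0,-76,30,67,0],[0,-1.4,0,-76,30,67,0],[0,-1.4,0,-76,30,67,0],[0,-1.4,0,-76,30,67,0],[0,-1.4,0,-76,30,67,0],[0,-1.4,0,-76,30,67,0],[0,-1.4,0,-76,30,67,0],[0,-1.4,0,-76,30,67,0],[0,-1.4,0,-76,30,67,0],[0,-1.4,0,-76,30,67,0],[0,-1.4,0,-76,30,67,0],[0,-1.4,0,-76,30,67,0],[0,-1.4,0,-76,30,67,0],[0,-1.4,0,-76,30,67,0],[0,-1.4,0,-76,30,67,0],[0,-1.4,0,-76,30,67,0],[0,-1.4,0,-76,30,67,0],[0,-1.4,0,-76,30,67,0]]]'
python3 -c "
from h import *
im,T=snap('wrist','pics/w31.png');crop(im,0,0,512,384,1.56,'pics/w31b.png');np.save('T31.npy',T)
im,_=snap('side','pics/s31.png');crop(im,190,230,150,150,4,'pics/s31b.png')
go(.4425,.2677,.047,.025)
"
```

```text
clock: 39.43
position: [0.442, 0.2673, 0.1205]
orientation: [-1.571, -0.0, 0.025]
force: [0.4, -0.3, 0.1]
opening: -0.0
row [-0.0, 0.0, 0.0] [0.5, 73.4, 0.4] dist 73.0 rows>= 2.0
```

View pics/w31b.png

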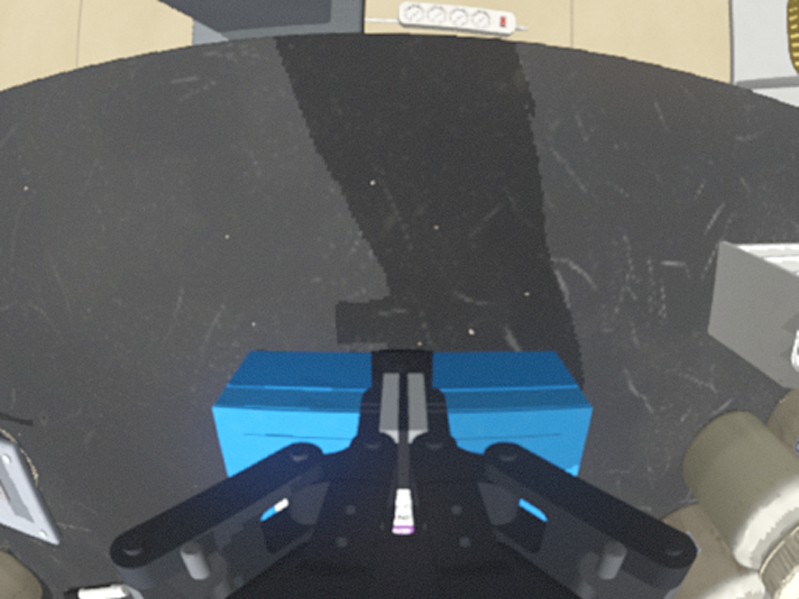

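View pics/s31b.png

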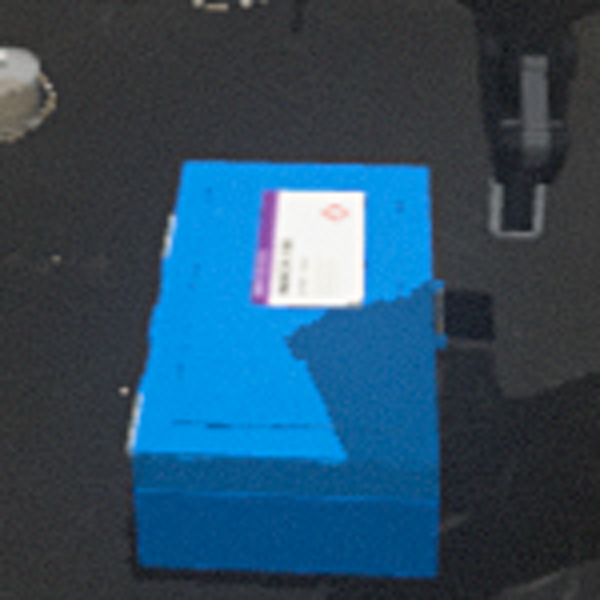

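```bash
python3 -m inch '[[[0,0,0,25,0,-25,0],[0,0,0,50,0,-48,0],[0,0,0,50,15,-48,0],[0,0,0,50,30,-48,0],[0,0,0,50,37,-48,0],[0,0,0,50,40,-48,0],[0,0,0,50,43,-48,0],[0,0,0,50,43,-48,0]]]'
python3 -c "
from h import *
print(state()['position'],state()['force'])"
```

```text
clock: 40.2
position: [0.4926, 0.2205, 0.0786]
orientation: [-1.572, 0.0, 0.026]
force: [-1.4, -1.3, 2.2]
opening: -0.0001
[0.49261264 0.22049253 0.07864524] [-1.37071012 -1.2789039   2.19699918]
```

```bash
python3 -m inch '[[[0,0,0,0,-20,0,0],[0,0,0,-25,-43,24,0],[0,0,0,-50,-43,48,0],[0,0,0,-50,-43,48,0],[0,0,0,-50,-30,48,0],[0,0,0,-50,-15,48,0],[0,0,0,-50,-5,48,0],[0,0,0,-50,2,48,0],[0,0,0,-50,8,48,0],[0,0,0,-50,14,48,0],[0,0,0,-50,20,48,0],[0,0,0,-50,26,48,0],[0,0,0,-50,30,48,0],[0,0,0,-50,30,48,0]]]'
python3 -c "
from h import *
print(state()['position'],state()['force'])
im,_=snap('side','pics/s32.png');crop(im,230,250,120,100,6,'pics/s32b.png')"
```

```text
clock: 41.37
position: [0.4419, 0.267, 0.0468]
orientation: [-1.571, 0.001, 0.025]
force: [-0.1, 0.4, -0.2]
opening: 0.0003
[0.44187257 0.26698465 0.04680743] [-0.10937972  0.40105368 -0.19706428]
```

View pics/s32b.png

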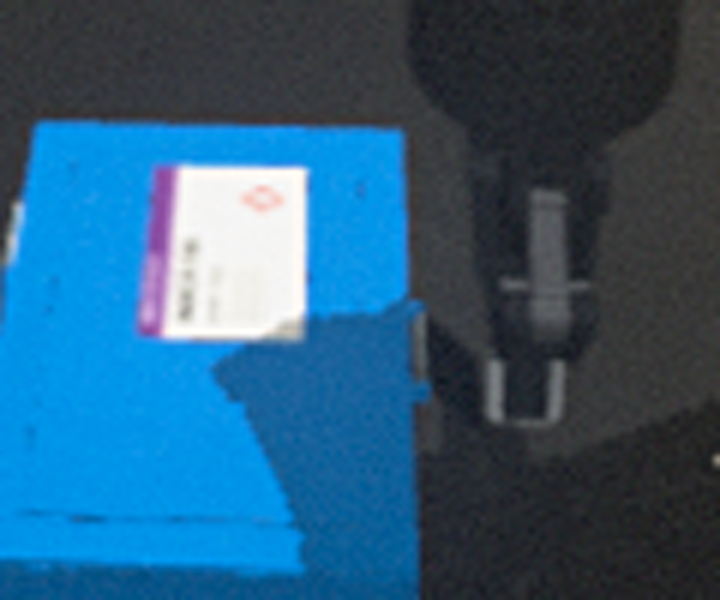

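```bash
python3 -m inch '[[[0,0,0,2,0,0,0],[0,0,0,4,0,0,0],[0,0,0,6,0,0,0],[0,0,0,8,0,0,0],[0,0,0,9,0,0,0],[0,0,0,10,0,0,0],[0,0,0,11,0,0,0],[0,0,0,12,0,0,0],[0,0,0,13,0,0,0],[0,0,0,14,0,0,0],[0,0,0,15,0,0,0],[0,0,0,15,0,0,0]]]'
python3 -c "
from h import *
print(state()['position'],state()['force'])
im,_=snap('side','pics/s33.png');crop(im,230,250,120,100,6,'pics/s33b.png')"
```

```text
clock: 42.42
position: [0.458, 0.2678, 0.0478]
orientation: [-1.57, -0.002, 0.025]
force: [-0.4, -0.8, -0.3]
opening: -0.0003
[0.45800748 0.26778336 0.04775961] [-0.42123686 -0.80919614 -0.32966819]
```

View pics/s33b.png

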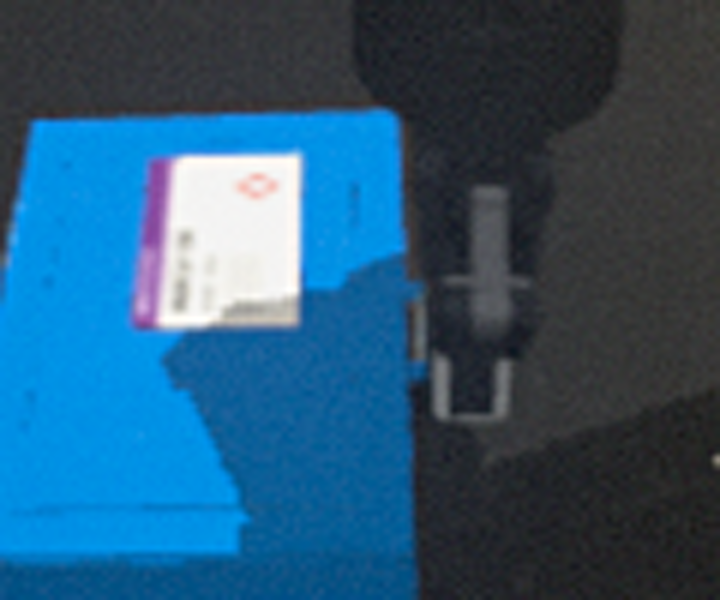

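```bash
python3 -m inch '[[[0,0,0,-6,0,0,0],[0,0,0,-14,0,0,0],[0,0,0,-25,0,0,0],[0,0,0,-25,0,0,0],[0,0,0,-25,0,0,0],[0,0,0,-25,0,0,0],[0,0,0,-25,0,0,0],[0,0,0,-25,0,0,0],[0,0,0,-25,0,0,0],[0,0,0,-25,0,0,0]]]'
python3 -c "
from h import *
print(state()['position'],state()['force'])
im,_=snap('side','pics/s34.png');crop(im,190,250,160,120,5,'pics/s34b.png')
im,T=snap('wrist','pics/w34.png');crop(im,130,180,256,192,3,'pics/w34b.png')"
```

```text
clock: 43.3
position: [0.4323, 0.267, 0.0474]
orientation: [-1.571, -0.0, 0.025]
force: [-0.1, 0.0, -0.1]
opening: -0.0003
[0.43230288 0.26699855 0.04741267] [-0.10024188  0.01848497 -0.13057095]
```

View pics/s34b.png

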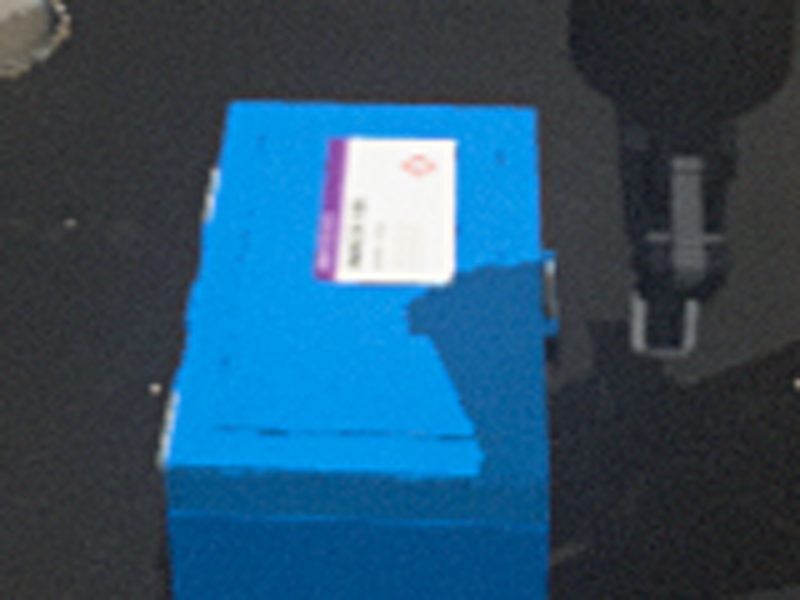

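View pics/w34b.png

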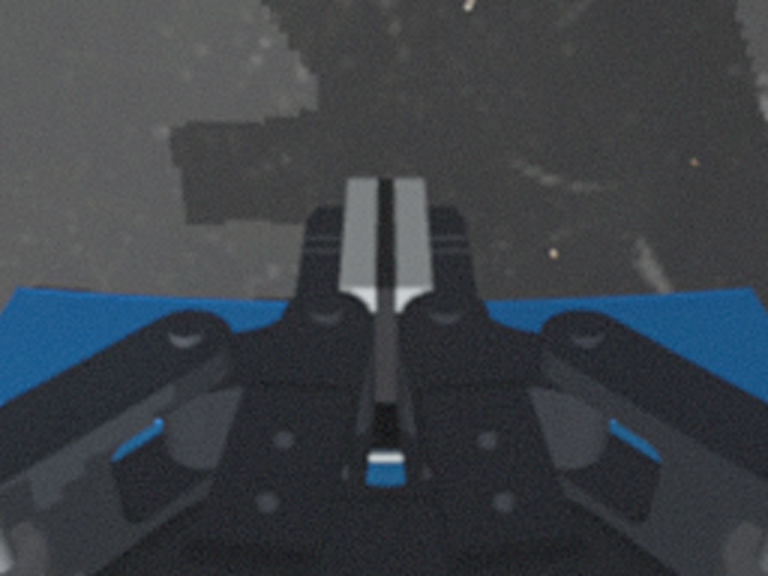

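```bash
python3 -m inch '[[[0,0,-5,-20,0,0,0],[0,0,-10,-40,-20,0,0],[0,0,-15,-60,-50,0,0],[0,0,-20,-80,-60,0,0],[0,0,-25,-80,-60,0,0],[0,0,-30,-80,-60,0,0],[0,0,-30,-80,-60,0,0],[0,0,-30,-80,-60,0,0],[0,0,-30,-80,-60,0,0]]]'
python3 -c "
from h import *
print(state()['position'],state()['orientation'])
im,_=snap('side','pics/s35.png');crop(im,260,270,60,60,10,'pics/s35b.png')
im,T=snap('wrist','pics/w35.png');crop(im,130,180,256,192,3,'pics/w35b.png');np.save('T35.npy',T)"
```

```text
clock: 44.15
position: [0.3529, 0.2656, 0.1081]
orientation: [-1.57, -0.523, 0.025]
force: [0.4, 0.8, 0.9]
opening: 0.0003
[0.35293018 0.265624   0.10813228] [-1.5699486  -0.52272459  0.02515304]
```

View pics/s35b.png

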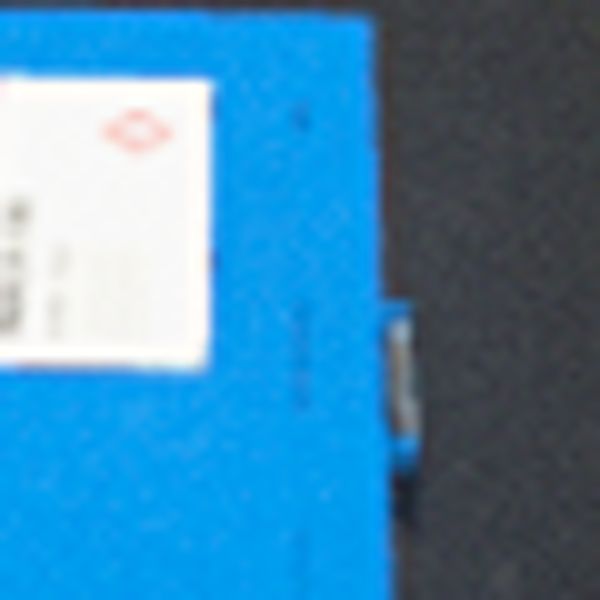

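View pics/w35b.png

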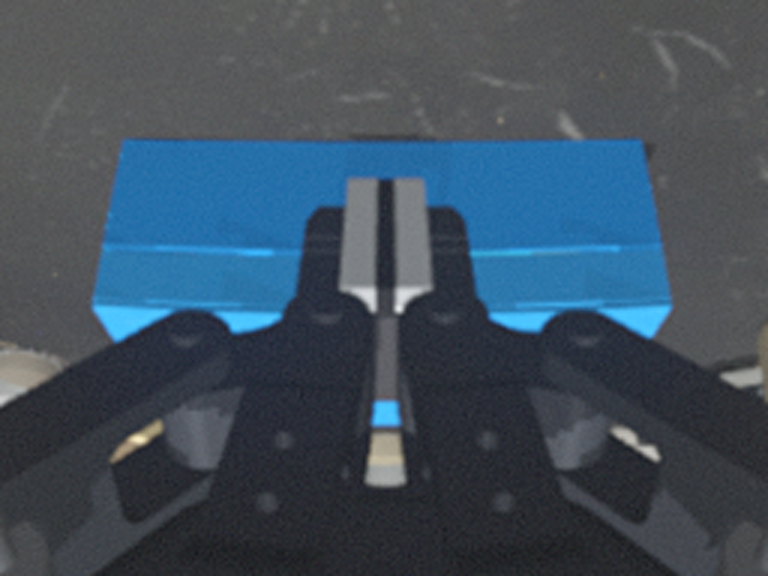

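```bash
python3 -m inch '[[[0,0,0,0,0,-40,0],[0,0,0,0,0,-80,0],[0,0,0,0,0,-90,0],[0,0,0,0,0,-90,0],[0,0,0,0,0,-90,0]]]'
python3 -c "
from h import *
im,T=snap('wrist','pics/w36.png');np.save('T36.npy',T)
c=[proj('wrist',cw(-.066,0,.057),T),proj('wrist',cw(-.069,0,.034),T),proj('wrist',cw(-.069,.015,.034),T),proj('wrist',cw(-.069,-.015,.034),T)];print(c)
u,v=c[0]; crop(im,int(u)-50,int(v)-40,100,80,7,'pics/w36b.png'); print(int(u)-50,int(v)-40)"
```

```text
clock: 44.67
position: [0.3599, 0.1783, 0.1147]
orientation: [-1.573, -0.517, 0.021]
force: [0.2, 0.1, 0.2]
opening: 0.0
[(np.float64(348.5595874581378), np.float64(263.82541928849423)), (np.float64(345.6138694101067), np.float64(242.46790982646672)), (np.float64(359.426092096865), np.float64(241.94830901928975)), (np.float64(331.4112417404789), np.float64(242.9238788141281))]
298 223
```

View pics/w36b.png

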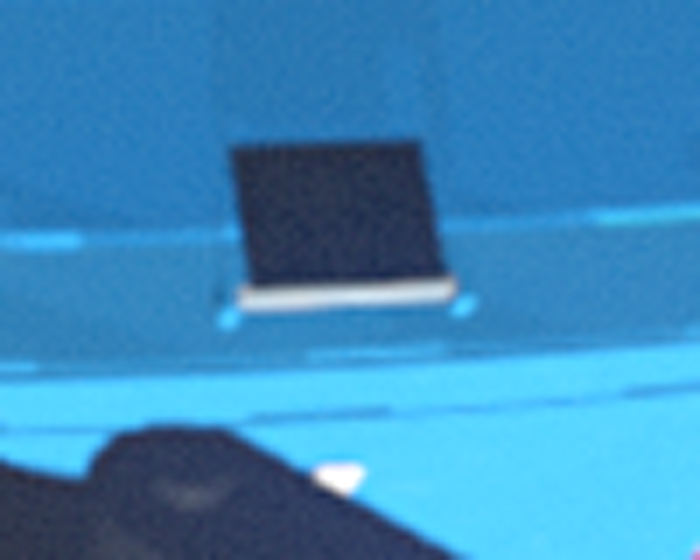

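```bash
python3 -c "
from h import *
T=np.load('T36.npy')
for a in (0,.1,.2,.3):
  for y in (-.015,.015):
    print(a,y,np.round(proj('wrist',cw(-.0675-.024*np.sin(a)-.0015,y,.057-.024*np.cos(a)),T),1), 'hinge',np.round(proj('wrist',cw(-.0675,y,.057),T),1))
print('obs tip',(298+232/7,223+147/7),(298+418/7,223+141/7),'hinge obs',(298+247/7,223+285/7),(298+448/7,223+277/7))
for z in (.045,.055): print([np.round(proj('side',cw(-.0645,y,z)),1) for y in (-.0965,.0965)])
s=cv2.imread('pics/s35.png'); crop(s,190,260,120,124,6,'pics/s35c.png')
"
```

```text
0 -0.015 [331.3 242.1] hinge [334.2 263.8]
0 0.015 [359.2 241.1] hinge [363.2 262.3]
0.1 -0.015 [331.8 240.9] hinge [334.2 263.8]
0.1 0.015 [359.9 240. ] hinge [363.2 262.3]
0.2 -0.015 [332.3 239.9] hinge [334.2 263.8]
0.2 0.015 [360.6 239. ] hinge [363.2 262.3]
0.3 -0.015 [332.8 239.2] hinge [334.2 263.8]
0.3 0.015 [361.3 238.2] hinge [363.2 262.3]
obs tip (331.14285714285717, 244.0) (357.7142857142857, 243.14285714285714) hinge obs (333.2857142857143, 263.7142857142857) (362.0, 262.57142857142856)
[array([298. , 280.2]), array([301.3, 357. ])]
[array([298.1, 276.3]), array([301.4, 352.6])]
```

View pics/s35c.png

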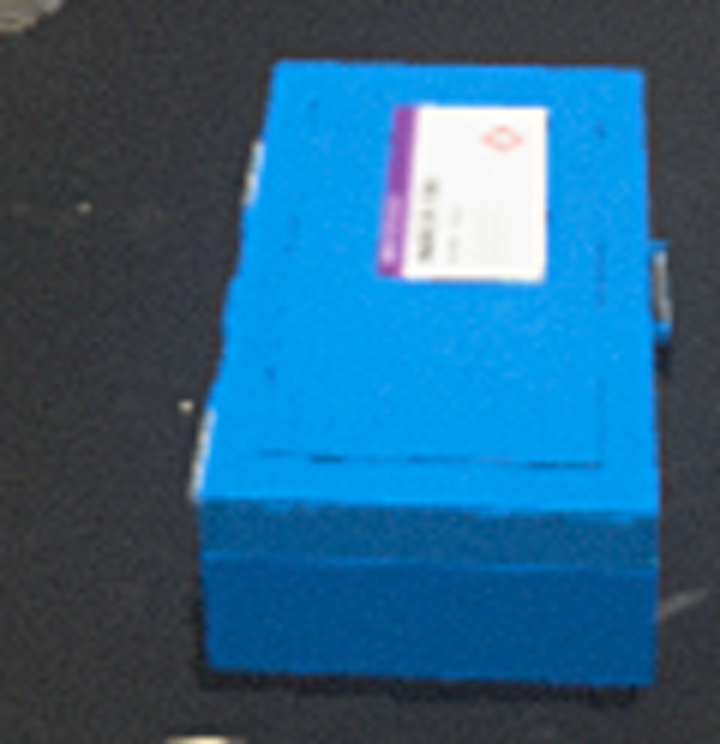

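```bash
python3 -c "
from h import *
def P(x,y,z,th):
    r=R.from_rotvec([0,th,0]).apply([x-.066,0,z-.046]); return np.round(proj('side',cw(.066+r[0],y,.046+r[2])),1)
# observed far front top corner: s33b (392,110)/6+(230,250); s32b (402,130)
print('s33',230+392/6,250+110/6,'s32',230+402/6,250+130/6)
for th in (0,.03,.05,.08,.1,.12): print(th,P(-.062,-.0965,.069,th),P(.0,-.0965,.069,th))
a=cv2.imread('pics/s32.png');b=cv2.imread('pics/s33.png');c=cv2.imread('pics/s31.png')
t=a[275:310,255:285]
for n,i in (('33',b),('31',c),('34',cv2.imread('pics/s34.png')),('35',cv2.imread('pics/s35.png'))):
    m=cv2.matchTemplate(i,t,cv2.TM_CCOEFF_NORMED); print(n,cv2.minMaxLoc(m)[1],cv2.minMaxLoc(m)[3])
"
```

```text
s33 295.3333333333333 268.3333333333333 s32 297.0 271.6666666666667
0 [297.  270.7] [266.5 270. ]
0.03 [296.7 269.2] [266.1 269.3]
0.05 [296.4 268.2] [265.9 268.7]
0.08 [296.  266.6] [265.5 268. ]
0.1 [295.7 265.6] [265.2 267.4]
0.12 [295.3 264.6] [264.9 266.9]
33 0.968838632106781 (254, 273)
31 0.9902915954589844 (255, 275)
34 0.9860193729400635 (255, 275)
35 0.9720797538757324 (255, 275)
```

```bash
python3 -m inch '[[[0,0,0,0,-30,0,0],[0,0,0,0,-60,0,0],[0,0,0,0,-60,0,0],[0,0,0,0,-60,0,0],[0,0,0,0,-60,0,0],[0,0,0,0,-60,0,0]]]'
python3 -c "
from h import *
print(state()['position'],state()['force'])
im,T=snap('wrist','pics/w40.png');crop(im,250,180,180,140,4.4,'pics/w40b.png')
im,_=snap('side','pics/s40.png')"
```

```text
clock: 45.22
position: [0.3281, 0.1785, 0.1647]
orientation: [-1.575, -0.514, 0.027]
force: [-0.6, -0.1, 0.0]
opening: -0.0003
[0.32812692 0.17850866 0.16471644] [-0.57614014 -0.12794926  0.03019439]
```

View pics/w40b.png

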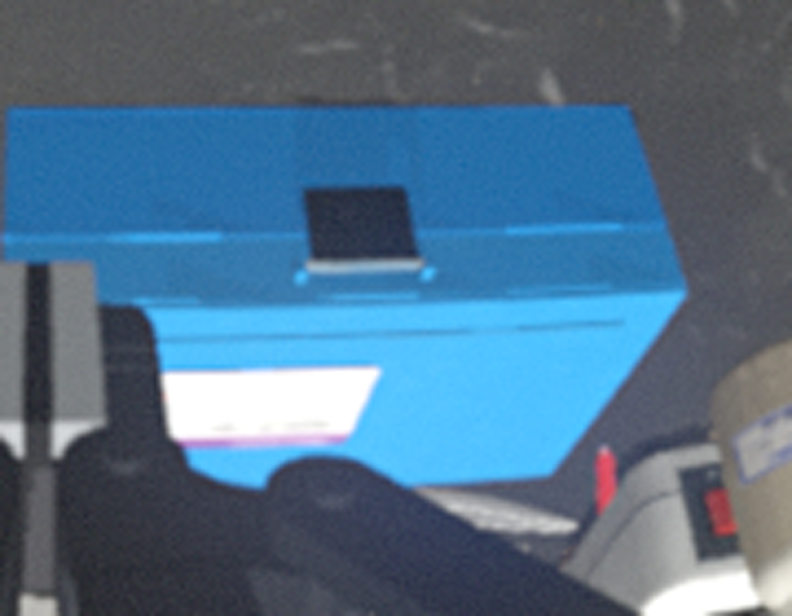

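View pics/s40.png

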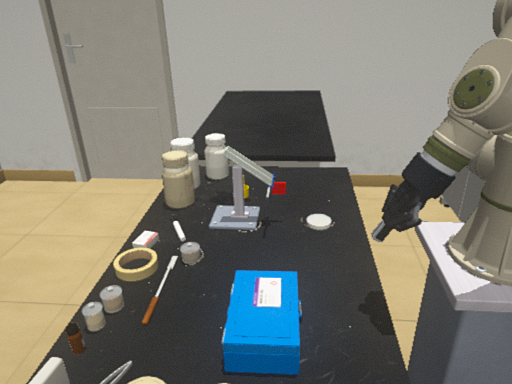

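The lid is shut, the latch is flat, the worktop is clear, and the dish and bottle haven't moved, so I'm handing the job in.

```bash
python3 -c "
from rig import *
print(finish_job())"
```

```text
the job is handed in; nothing more can be done
None
```

The sample case is packed and handed in at about 45 s: the three amber vials and the cup with all four canisters are inside, the lid is shut and the latch is folded flat.

**What the last checks showed**
- **Canisters:** all four were visible in the cup before the lid closed, the chute was empty, and none had fallen on the worktop.
- **Cup:** it stands upright in the case.
- **Vials:** the red- and white-capped vials stand. The black-capped one was knocked over inside the case while the arm was away and ended up leaning in a corner. I pressed it down with about 13 N so it lies flat.
- **Lid and latch:** the fingertips met the lid at its shut height. In the wrist picture the latch matches its folded position to within about 2 pixels.
- **Bystanders:** the weighing bottle and petri dish were never touched and show no movement.

**One irregularity:** while I pushed the latch in, friction lifted the lid by roughly 0.05–0.07 rad. It sank shut again as soon as I backed off, so the lid settled for the last time just after the latch was folded. I did not redo the latch, because both looked right in the final pictures.

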